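# Load the curing carousel with finished wooden boxes

### The job

Load the freshly oiled wooden boxes lying on the bench into the curing carousel: turn both cam fasteners a quarter turn to unlocked, only then swing the clear access panel fully aside, and, turning the carousel so that the right bay lies under the loading window each time, set every box upright and flat in the bay of its own outline (round, square or long). Then swing the panel fully shut over the window again and turn both fasteners back to locked. Do not shift the other tools and things on the bench.

Things in the scene. Friction and masses are not known exactly. Their poses are not given: they have to be found in the camera images.
- machine: Grey curing carousel housing fixed to the bench, 390 (x) by 370 mm (y), with a fixed 6 mm clear cover, upper face at z 111 mm. Origin on the bench on the carousel's upright axis; front is -x (housing from x -210 to 180 mm). Loading window: opening in the cover, x -170 to -35 mm, y -75 to 75 mm in this frame. A lamp bar 140 mm high runs along the back.
- load_point (a point): Middle of the loading window at the height of the bay floors (z 45 mm over the bench), 105 mm in front of the carousel axis; its axes are those of the housing. A bay is at the window when its point lies here.
- carousel (a joint): Angle of the carousel about the upright axis, rad, growing counter-clockwise from above; turns freely (stops only at +-25 rad), light friction 0.08 N m, no detents, stays where left. The round bay is at the loading window at 0, the square bay at -pi/2, the long bay at pi (or -pi), the fixed sensor block at +pi/2.
- carousel_grip (a point): Grip point on the carousel's turning bar, a black bar on the axis above the cover, 76 mm long (point x axis), 18 mm thick (point y axis), from z 116 to 142 mm; this point is at z 132 mm. The bar turns with the carousel; its end with a white mark points to the round bay.
- bay_round (a point): Centre of the floor of the round bay, 105 mm from the axis: an aluminium floor with a black ring fence 8 mm high, 72 mm inner diameter. The point turns with the carousel.
- bay_square (a point): Centre of the floor of the square bay: black fence 8 mm high, 64 by 64 mm inside, sides along the point's x and y. The point turns with the carousel.
- bay_long (a point): Centre of the floor of the long bay: black fence 8 mm high, 118 mm inside along the point's x (the long way lies along the carousel's radius), 56 mm along y. The point turns with the carousel. (The fourth place holds a fixed steel sensor block and takes nothing.)
- panel (a joint): Swing of the clear access panel, rad: 0 shut, 1.6 fully open at its stop. It stays level and swings clockwise from above about an upright pin at the window's back left corner, ending beside the window to the left (+y), partly over the front of the housing. Friction 0.12 N m, stays where left.
- panel_handle (a point): Grip point on the panel's upright black handle post, 24 mm diameter, from z 117 to 157 mm; the point is at z 139 mm on its axis. 147 mm from the hinge pin; when shut it stands 158 mm in front of the carousel axis.
- panel_hinge (a point): Point on the upright hinge pin of the panel, at z 139 mm.
- cam_back (a joint): Quarter-turn cam fastener on the cover right (-y) of the window, the one farther from the front. 0 locked (wing along the housing's y, its tongue over the panel's edge), pi/2 unlocked (wing along the housing's x); unlocks counter-clockwise from above; stops at 0 and pi/2, friction 0.05 N m, stays where left.
- cam_back_grip (a point): Grip point on the wing of the back fastener: wing 52 mm long (point y axis), 14 mm thick (point x axis), from z 121 to 143 mm; the point is on the axis at z 135 mm.
- cam_front (a joint): The same fastener, 85 mm nearer the front of the housing; same values.
- cam_front_grip (a point): Grip point on the wing of the front fastener; sizes as for the back one.
- round_box: Round lidded walnut box, 64 mm diameter, 40 mm high, about 0.11 kg, one rigid piece. Origin at the centre of its underside, z up. May be absent.
- square_box: Square lidded walnut box, 56 by 56 mm, 40 mm high, about 0.12 kg. Origin at the centre of its underside, sides along x and y, z up. May be absent.
- long_box: Long lidded walnut box, 110 mm (x) by 48 mm (y), 40 mm high, about 0.16 kg. Origin at the centre of its underside, z up. May be absent.
- hammer: Hammer on the bench, a bystander.
- driver: Screwdriver lying on the bench near the boxes, a bystander.
- sanding_block: Cork sanding block 90 by 50 by 28 mm, a bystander; origin at the centre of its underside.
- oil_can: Bare metal oil can, 70 mm diameter, 120 mm high, right of the machine, a bystander; origin at the centre of its underside.
- brush_pot: White ceramic pot, 80 mm diameter, 90 mm high, left of the machine, a bystander; origin at the centre of its underside.
- brush: Flat brush lying on the bench, a bystander.
- gauge_block: Marking gauge: wooden stem 120 mm long with a brass fence 50 mm high, a bystander; origin under its middle.
Not all that is in view belongs to the job. Leave any orange look-alike of the long_box alone.

How it is judged:
By the outcome, as a careful person would: the job done as asked, in the order asked, and still so for the second after the job is handed in, with the robot touching nothing.
Of round_box, square_box, long_box only 2 to 3 are there at a start; the rules pass over those that are not, and their reading is None.
At some moment in a run one of round_box, square_box, long_box may be knocked a few centimetres aside while the robot is not near it.
Once in a run the grip may slacken for a moment while it holds something.
It also fails if it takes over 210 s, if anything falls off the work surface, if the arm or the gripper's body presses on something with over 40 N, if the wrist force passes 120 N, or if a joint passes its speed limit or range.

### The arm

A 6-joint arm with a two-finger parallel gripper is mounted at the origin on the work surface. World frame = base frame: x ahead of the robot, y to its left, z up, the work surface at z = 0. Lengths are in m, angles in rad, forces in N, time in s.
With the tool pointing down it reaches from about 0.375 to 0.75 m from the base axis. Payload 9 kg.
Tool frame: the origin (TCP) lies at the very end of the fingers, on their centre line; the grasp point (between the pads) lies arm.grip_depth behind it (arm.grip_depth is the distance from the TCP to the grasp point, in m); z points along the fingers, y is the direction in which the jaws open and shut (so a half turn about z gives the same grasp; the last joint's range is limited). The gripper opens to 85 mm and grips with 20 to 120 N. Pads are 22 mm wide; open, the fingers measure 114 mm over their backs; the gripper's body (76 mm by 85 mm) begins 54 mm behind the grasp point. The pads swing forward as they close: fully open they stand 13 mm farther back than shut.
Start: joints at [-1.552, 0.104, 0.097, 1.564, 0, 1.353], TCP at [0.141, -0.583, 0.231] pointing down, gripper open.
Joint ranges: [-2.99, 2.99], [-0.84, 1.86], [-1.1, 1.16], [-1.84, 2.11], [-1.51, 1.56], [-3.14, 3.14]. Speed limits (rad/s): [2.22, 2.22, 2.57, 3.14, 3.14, 3.14].

### API

Orientations are given as [roll, pitch, yaw] about the fixed x, y, z axes, in that order (R = Rz(yaw) Ry(pitch) Rx(roll)).
In Python, from plant import arm gives the robot as it stands.
- The arm moves only by the tool arm_command, never from a script. Its argument "motion" is a list of rows, each a list of 4 numbers: the shift along the tool's x, y, z in m, then the turn about the tool's z in rad. A call has 1 to 8 rows; each row is the pose to reach, as a shift and turn from the pose measured when the call began, along the tool's axes at that moment; what a row does not reach only later rows make up. A row lasts 1/10 s, in which the tool goes at most 50 mm and 8.59 degrees, less where a joint would pass 70% of its speed; a pose out of reach is approached as far as the arm can. A call with a gripper value outside its range is refused whole. "fingers" is the finger opening in m, from 0 to 0.0854, set as the call begins (left out, the last holds). The fingers move at their own pace and stop on an object; "force" is the grip in N (left out, the last holds). Time passes only in rows, so rows that repeat a pose let the fingers close. It gives the time, the measured TCP pose, the force and the opening at its end, in the units of the state.
- arm.read_state(): the state, without advancing time (a new reading comes with each control period).
- arm.snapshot(name): name is "scene" or "top" or "wrist"; returns a dict with "color" (384x512x3 uint8, blue, green, red), "vfov" (degrees; the focal length in pixels is half the picture's height over the tangent of half this angle, whatever the lens; pixels are square), "cx", "cy" (the principal point, pixels), "rvec" (rotation vector, rad) and "tvec" (3), from world to camera coordinates, as OpenCV has them. Camera axes: x right, y down, z forward; pixel columns grow to the right and rows downward; lengths in m; the calibration is good to about 2 mm. A picture is of the moment at which its call begins. There is no depth.
- arm.hand_in(): hands the job in, once; it reports no verdict.
The state is a dict: "clock": time; "joint_positions": joint angles; "dq": joint speeds; "joint_efforts": joint torques, N m; "eef_pos": TCP position; "ee_rot": TCP orientation; "contact_force": force on the tool from outside, world axes, zero at the start; "moment": the same for the moment, N m; "opening": finger opening in m.
Only numpy, scipy, OpenCV 4.12 (cv2) and the standard library are available. Lean on these libraries where they do the work, as an engineer would, in place of code of your own. Each camera call takes 0.05 s, during which the arm holds its last target. There are 200 camera calls.

## Working session

There is one attempt and no reset: what is moved stays moved. The work goes in short steps, Python scripts to look and compute and a tool call to move; the robot and the scene stay as the last step left them, time stands still between calls to the robot, and variables do not carry over. Pictures are saved under pics/ and viewed, about 12 in all and at most 16, crops included, and the job is handed in when it is done.

Besides the shell and the picture viewer there is one more tool, called after "Call:" as a command line: name --pt "numbers of a row" for each row, then --argument value for the rest. arm_command: Moves the arm, as the interface text tells. Its arguments: {"type":"object","properties":{"motion":{"type":"array"},"fingers":{"type":"number"},"force":{"type":"number"}},"required":["motion"]}

```bash
ls; mkdir -p pics; cat > h.py <<'E'
import numpy as np, cv2
from plant import arm
def snap(n,save=None):
    s=arm.snapshot(n)
    s['img']=np.array(s['color'],np.uint8)
    f=192/np.tan(np.radians(s['vfov'])/2)
    s['K']=np.array([[f,0,s['cx']],[0,f,s['cy']],[0,0,1.]])
    s['R']=cv2.Rodrigues(np.array(s['rvec'],float))[0]; s['t']=np.array(s['tvec'],float)
    if save: cv2.imwrite('pics/'+save,s['img'])
    return s
def ray(s,uv,z):
    d=s['R'].T@np.linalg.solve(s['K'],[uv[0],uv[1],1.]); c=-s['R'].T@s['t']
    return c+d*(z-c[2])/d[2]
def proj(s,p):
    q=s['K']@(s['R']@np.array(p,float)+s['t']); return q[:2]/q[2]
def st():
    s=arm.read_state(); print({k:np.round(v,4).tolist() for k,v in s.items() if k in('clock','eef_pos','ee_rot','contact_force','opening','joint_positions')}); return s
E
python3 - <<'E'
from h import *
st(); print(arm.grip_depth)
a=snap('scene'); b=snap('top'); 
for s in(a,b): print(s['vfov'],s['cx'],s['cy'],-s['R'].T@s['t'])
def up(i): return cv2.resize(i,(800,600),interpolation=cv2.INTER_CUBIC)
cv2.imwrite('pics/s0.png',up(a['img'])); cv2.imwrite('pics/t0.png',up(b['img']))
np.save('t0.npy',b,allow_pickle=True);np.save('s0.npy',a,allow_pickle=True)
E
```

```text
pics
{'clock': 0.0, 'joint_positions': [-1.5517, 0.1047, 0.0964, 1.5639, -0.0, 1.3531], 'eef_pos': [0.1407, -0.5829, 0.2305], 'ee_rot': [-3.1403, -0.0003, 0.2368], 'contact_force': [0.2207, 0.2249, -0.8087], 'opening': 0.0853}
0.0187
49.69431234873629 260.29126648262917 198.67604388853562 [ 1.32181738 -0.21268642  1.15844174]
48.67170349507656 249.47032516012968 186.40626651689385 [ 0.2255313  -0.01358319  1.67677857]
```

View pics/t0.png

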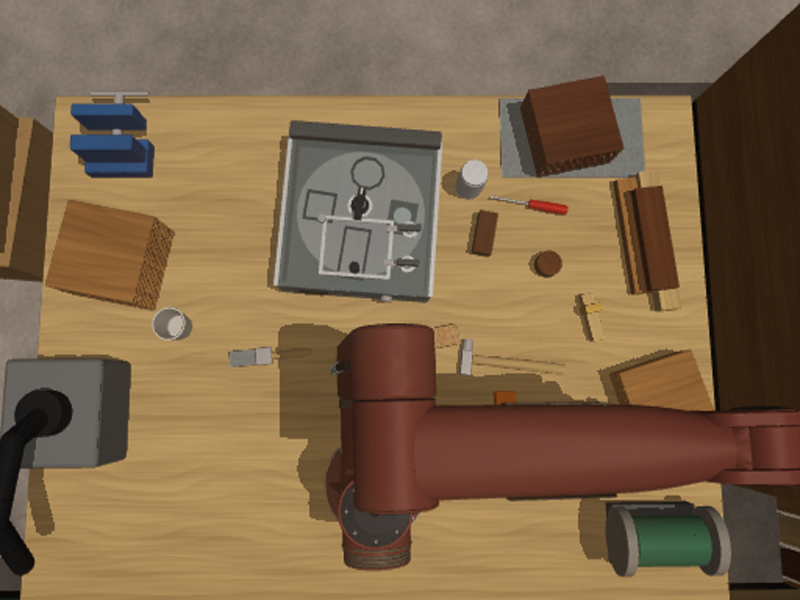

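View pics/s0.png

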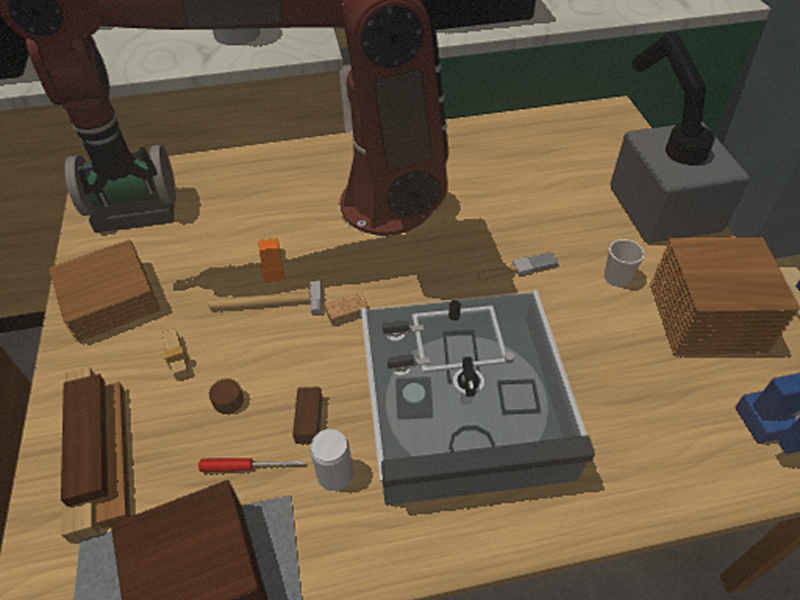

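```bash
python3 - <<'E'
from h import *
b=np.load('t0.npy',allow_pickle=True).item();a=np.load('s0.npy',allow_pickle=True).item()
for n,uv,z in [('axis bar',(360,203),.142),('handle',(354,267),.157),('camb',(408,229),.143),('camf',(408,263),.143),('long',(485,232),.04),('round',(547,262),.04),('hinge',(322,218),.13)]:
    print(n,ray(b,np.array(uv)*.64,z).round(3))
c=b['img'][70:200,170:370]; cv2.imwrite('pics/t0c.png',cv2.resize(c,(800,520),interpolation=cv2.INTER_CUBIC))
E
```

```text
axis bar [0.663 0.036 0.142]
handle [0.505 0.049 0.157]
camb [ 0.599 -0.078  0.143]
camf [ 0.517 -0.077  0.143]
long [ 0.615 -0.277  0.04 ]
round [ 0.538 -0.432  0.04 ]
hinge [0.63  0.127 0.13 ]
```

View pics/t0c.png

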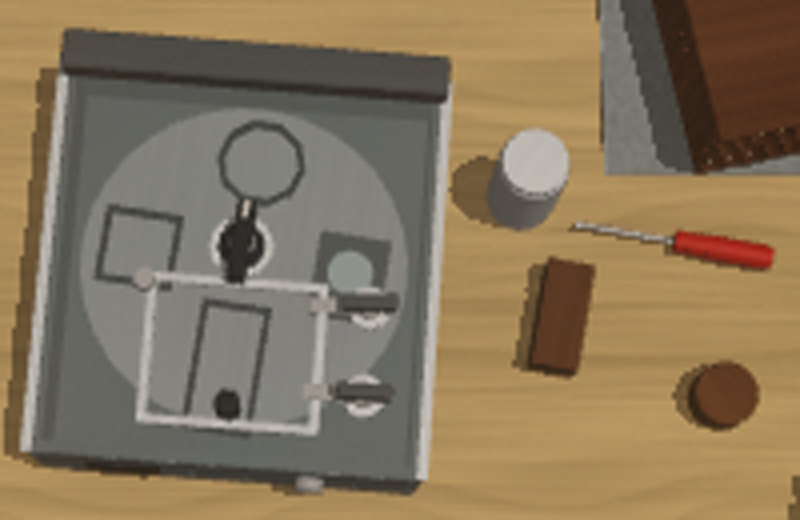

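Call:
arm_command --pt "0.26 -0.2 -0.1 0" --pt "0.26 -0.2 -0.1 0" --pt "0.26 -0.2 -0.1 0" --pt "0.26 -0.2 -0.1 0" --pt "0.26 -0.2 -0.1 0" --pt "0.26 -0.2 -0.1 0" --pt "0.26 -0.2 -0.1 0" --pt "0.26 -0.2 -0.1 0"

```text
clock: 0.9
eef_pos: [0.3492, -0.3246, 0.3331]
ee_rot: [3.14, -0.002, 0.242]
contact_force: [0.1, 0.1, -0.3]
opening: 0.0853
```

Call:
arm_command --pt "0.258 -0.2026 0 -1.27" --pt "0.258 -0.2026 0 -1.27" --pt "0.258 -0.2026 0 -1.27" --pt "0.258 -0.2026 0 -1.27" --pt "0.258 -0.2026 0 -1.27" --pt "0.258 -0.2026 0 -1.27" --pt "0.258 -0.2026 0 -1.27" --pt "0.258 -0.2026 0 -1.27" --fingers 0.045

```text
clock: 1.7
eef_pos: [0.5526, -0.0634, 0.3321]
ee_rot: [3.141, -0.001, 1.447]
contact_force: [-0.1, -1.0, 0.7]
opening: 0.045
```

```bash
cat >> h.py <<'E'
def mv(x,y,z,yaw=None):
    "tool-frame shift and turn from the measured pose to a world pose (tool down)"
    s=arm.read_state(); p=np.array(s['eef_pos']); r=s['ee_rot']
    from scipy.spatial.transform import Rotation as Ro
    R=Ro.from_euler('xyz',r).as_matrix(); d=R.T@(np.array([x,y,z])-p)
    dw=0 if yaw is None else (yaw-r[2]+np.pi)%(2*np.pi)-np.pi
    print('shift',d.round(4),'turn',round(-dw,4),'| at',p.round(4),'yaw',round(r[2],4),'j6',round(s['joint_positions'][5],3)); return d
E
python3 - <<'E'
from h import *
s=st(); w=snap('wrist'); print(w['vfov'],-w['R'].T@w['t'],w['R'])
np.save('w1.npy',w,allow_pickle=True)
cv2.imwrite('pics/w1.png',cv2.resize(w['img'],(800,600)))
E
```

```text
{'clock': 1.7, 'joint_positions': [-0.3498, 0.0192, 0.1944, 1.7455, 0.0008, 1.3451], 'eef_pos': [0.5526, -0.0634, 0.3321], 'ee_rot': [3.1409, -0.0007, 1.4468], 'contact_force': [-0.1144, -1.023, 0.687], 'opening': 0.045}
66.66919425011275 [0.56260556 0.01284941 0.47513501] [[ 9.92269439e-01 -1.24100241e-01  7.00764506e-04]
 [-1.18390718e-01 -9.44894258e-01  3.05218738e-01]
 [-3.72155707e-02 -3.02942190e-01 -9.52282012e-01]]
```

View pics/w1.png

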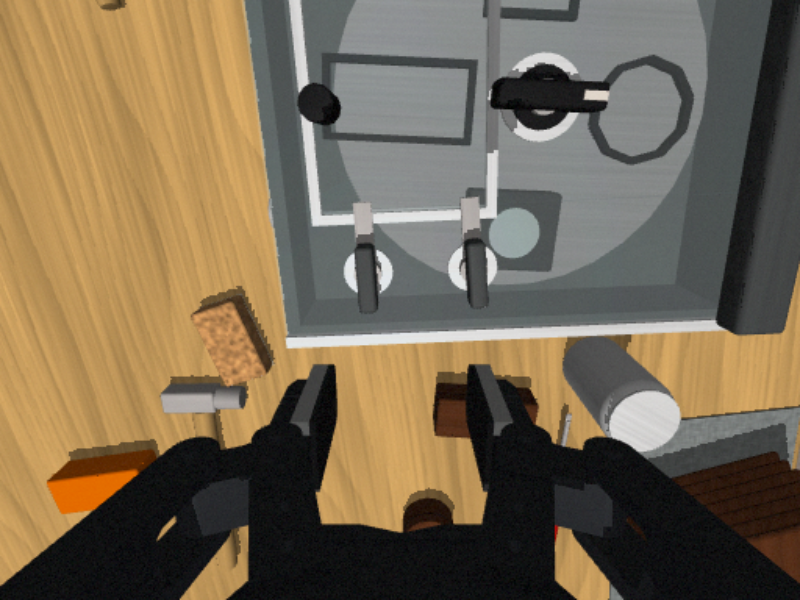

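```bash
python3 - <<'E'
from h import *
w=np.load('w1.npy',allow_pickle=True).item()
k=.64
P={}
for n,uv,z in [('ringb',(473,267),.112),('ringf',(368,271),.112),('wingb',(476,274),.143),('wingf',(367,277),.143),('handle',(319,103),.157),('barA',(493,94),.142),('barB',(608,95),.142),('barring',(542,96),.112),
 ('longbay1',(325,54),.053),('lb2',(477,61),.053),('lb3',(471,144),.053),('lb4',(327,137),.053),('edgeL',(288,344),.111),('edgeR',(720,325),.111)]:
    P[n]=ray(w,np.array(uv)*k,z); print(n,P[n].round(4))
d=P['edgeR']-P['edgeL'];print('edge yaw',np.arctan2(d[1],d[0]))
d=P['ringb']-P['ringf'];print('cam yaw',np.arctan2(d[1],d[0]),np.linalg.norm(d))
d=P['barB']-P['barA'];print('bar',np.arctan2(d[1],d[0]),np.linalg.norm(d),(P['barA']+P['barB'])/2)
d=P['lb2']-P['longbay1'];print('lb',np.arctan2(d[1],d[0]),np.linalg.norm(d))
c=sum(P[n] for n in('longbay1','lb2','lb3','lb4'))/4; print(c)
E
```

```text
ringb [ 0.6102 -0.0852  0.112 ]
ringf [ 0.5244 -0.0778  0.112 ]
wingb [ 0.608  -0.0825  0.143 ]
wingf [ 0.5262 -0.0746  0.143 ]
handle [0.5141 0.048  0.157 ]
barA [0.6287 0.0406 0.142 ]
barB [0.7054 0.0304 0.142 ]
barring [0.6702 0.0373 0.112 ]
longbay1 [0.5098 0.0959 0.053 ]
lb2 [0.6347 0.075  0.053 ]
lb3 [0.6247 0.0101 0.053 ]
lb4 [0.5002 0.0315 0.053 ]
edgeL [ 0.4459 -0.1341  0.111 ]
edgeR [ 0.8163 -0.1627  0.111 ]
edge yaw -0.0771337525071204
cam yaw -0.08534491212247539 0.08617226572299597
bar -0.13233647855781877 0.07735561706697905 [0.66705936 0.03552109 0.142     ]
lb -0.16569181370387023 0.12662466973236672
[0.56736365 0.05311606 0.053     ]
```

```bash
python3 -c "
from h import *
mv(.525,-.0762,.20,1.493); mv(.525,-.0762,.12,1.493)"
```

```text
shift [-0.0145 -0.0254  0.1323] turn -0.0378 | at [ 0.5518 -0.0647  0.3323] yaw 1.4552 j6 1.334
shift [-0.0145 -0.0254  0.2123] turn -0.0378 | at [ 0.5518 -0.0647  0.3323] yaw 1.4552 j6 1.334
```

Call:
arm_command --pt "-0.0145 -0.0254 0.05 -0.038" --pt "-0.0145 -0.0254 0.1 -0.038" --pt "-0.0145 -0.0254 0.14 -0.038" --pt "-0.0145 -0.0254 0.17 -0.038" --pt "-0.0145 -0.0254 0.19 -0.038" --pt "-0.0145 -0.0254 0.2 -0.038" --pt "-0.0145 -0.0254 0.212 -0.038" --pt "-0.0145 -0.0254 0.212 -0.038" --fingers 0.045

```text
clock: 2.55
eef_pos: [0.5245, -0.0764, 0.1193]
ee_rot: [-3.141, -0.0, 1.492]
contact_force: [0.8, 0.9, -0.2]
opening: 0.0451
```

```bash
python3 - <<'E'
from h import *
mv(.525,-.0762,.12,1.493); st()
w=snap('wrist','w2.png')
E
```

```text
shift [ 0.0002  0.0005 -0.0007] turn -0.0012 | at [ 0.5245 -0.0764  0.1193] yaw 1.4918 j6 1.258
{'clock': 2.55, 'joint_positions': [-0.3917, -0.0996, -0.3099, 1.3613, 0.0001, 1.2581], 'eef_pos': [0.5245, -0.0764, 0.1193], 'ee_rot': [-3.1408, -0.0004, 1.4918], 'contact_force': [0.8233, 0.9451, -0.1755], 'opening': 0.0451}
```

View pics/w2.png

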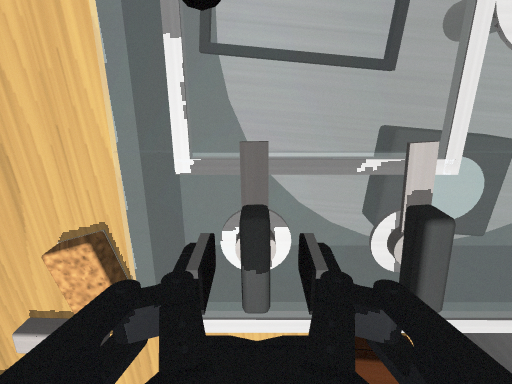

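Call:
arm_command --pt "0 0 0 0" --pt "0 0 0 0" --pt "0 0 0 0" --pt "0 0 0 0" --fingers 0.0 --force 40

```text
clock: 3.0
eef_pos: [0.5241, -0.0767, 0.1229]
ee_rot: [-3.141, 0.001, 1.492]
contact_force: [-14.4, 1.3, 18.3]
opening: 0.0131
```

Call:
arm_command --pt "0 0 0 -0.13" --pt "0 0 0 -0.26" --pt "0 0 0 -0.39" --pt "0 0 0 -0.52" --pt "0 0 0 -0.65" --pt "0 0 0 -0.78" --pt "0 0 0 -0.79" --pt "0 0 0 -0.79"

```text
clock: 3.8
eef_pos: [0.5242, -0.0765, 0.1232]
ee_rot: [-3.14, 0.0, 2.279]
contact_force: [0.6, 1.6, -0.6]
opening: 0.0128
```

Call:
arm_command --pt "0 0 0 -0.13" --pt "0 0 0 -0.26" --pt "0 0 0 -0.39" --pt "0 0 0 -0.52" --pt "0 0 0 -0.65" --pt "0 0 0 -0.78" --pt "0 0 0 -0.79" --pt "0 0 0 -0.79"

```text
clock: 4.6
eef_pos: [0.5245, -0.0762, 0.1233]
ee_rot: [-3.141, -0.0, 3.064]
contact_force: [2.5, 3.5, -4.9]
opening: 0.0129
```

Call:
arm_command --pt "0 0 0 0" --pt "0 0 0 0" --pt "0 0 0 0" --pt "0 0 -0.04 0" --pt "0 0 -0.06 0" --pt "-0.0848 -0.0012 -0.06 0.0" --pt "-0.0848 -0.0012 -0.06 0.1" --pt "-0.0848 -0.0012 -0.06 0.17" --fingers 0.045

```text
clock: 5.4
eef_pos: [0.6113, -0.0846, 0.1812]
ee_rot: [-3.141, -0.001, 2.89]
contact_force: [-0.4, 0.8, -1.3]
opening: 0.0451
```

Call:
arm_command --pt "0 0 0 1.41" --pt "0 0 0 1.41" --pt "0 0 0 1.41" --pt "0 0 0 1.41" --pt "0 0 0 1.41" --pt "0 0 0 1.41" --pt "0 0 0 1.41" --pt "0 0 0 1.41"

```text
clock: 6.2
eef_pos: [0.6113, -0.0848, 0.1814]
ee_rot: [-3.14, 0.001, 1.687]
contact_force: [-0.5, 0.6, -0.5]
opening: 0.0451
```

```bash
python3 - <<'E'
from h import *
mv(.609,-.084,.124,1.493)
E
```

```text
shift [ 0.0011 -0.0021  0.0574] turn 0.194 | at [ 0.6113 -0.0848  0.1814] yaw 1.687 j6 1.106
```

Call:
arm_command --pt "0.001 -0.002 0 0.13" --pt "0.001 -0.002 0.02 0.194" --pt "0.001 -0.002 0.04 0.194" --pt "0.001 -0.002 0.057 0.194" --pt "0.001 -0.002 0.057 0.194" --pt "0.001 -0.002 0.057 0.194"

```text
clock: 6.8
eef_pos: [0.6091, -0.0842, 0.1248]
ee_rot: [-3.14, 0.001, 1.492]
contact_force: [0.5, -0.1, 1.1]
opening: 0.0454
```

Call:
arm_command --pt "0 0 0 0" --pt "0 0 0 0" --pt "0 0 0 0" --pt "0 0 0 0" --fingers 0.0

```text
clock: 7.2
eef_pos: [0.6087, -0.0842, 0.1262]
ee_rot: [-3.14, 0.001, 1.492]
contact_force: [-7.3, 1.1, 7.2]
opening: 0.0132
```

Call:
arm_command --pt "0 0 0 -0.13" --pt "0 0 0 -0.26" --pt "0 0 0 -0.39" --pt "0 0 0 -0.52" --pt "0 0 0 -0.65" --pt "0 0 0 -0.78" --pt "0 0 0 -0.79" --pt "0 0 0 -0.79"

```text
clock: 8.0
eef_pos: [0.6096, -0.0839, 0.1263]
ee_rot: [-3.141, 0.0, 2.283]
contact_force: [4.7, 1.3, -6.5]
opening: 0.013
```

Call:
arm_command --pt "0 0 0 -0.13" --pt "0 0 0 -0.26" --pt "0 0 0 -0.39" --pt "0 0 0 -0.52" --pt "0 0 0 -0.65" --pt "0 0 0 -0.78" --pt "0 0 0 -0.79" --pt "0 0 0 -0.79"

```text
clock: 8.8
eef_pos: [0.61, -0.0829, 0.1263]
ee_rot: [3.14, 0.001, 3.074]
contact_force: [2.8, 4.3, -4.4]
opening: 0.0126
```

Call:
arm_command --pt "0 0 0 0" --pt "0 0 0 0" --pt "0 0 0 0" --pt "0 0 -0.05 0" --pt "0 0 -0.1 0" --pt "0 0 -0.15 0" --pt "0 0 -0.15 0" --fingers 0.045

```text
clock: 9.5
eef_pos: [0.6121, -0.0842, 0.2852]
ee_rot: [-3.14, 0.012, 3.073]
contact_force: [0.1, 0.2, 0.4]
opening: 0.0449
```

```bash
python3 - <<'E'
from h import *
st()
w=snap('wrist','w3.png'); np.save('w3.npy',w,allow_pickle=True)
E
```

```text
{'clock': 9.5, 'joint_positions': [-0.3486, 0.1641, 0.2605, 1.6549, 0.0014, -0.2804], 'eef_pos': [0.6121, -0.0842, 0.2852], 'ee_rot': [-3.1395, 0.0122, 3.0734], 'contact_force': [0.1071, 0.2282, 0.4294], 'opening': 0.0449}
```

View pics/w3.png

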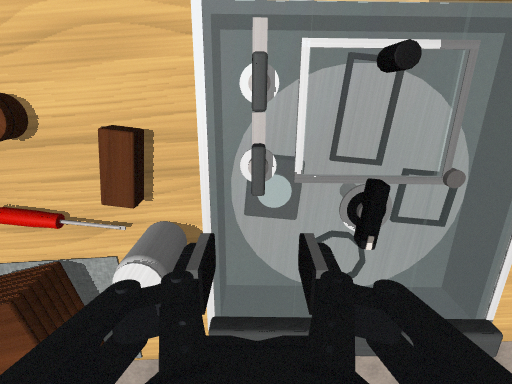

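```bash
cat >> h.py <<'E'
def tri(s1,u1,s2,u2):
    A=[];b=[]
    for s,u in((s1,u1),(s2,u2)):
        d=s['R'].T@np.linalg.solve(s['K'],[u[0],u[1],1.]);d/=np.linalg.norm(d);c=-s['R'].T@s['t']
        M=np.eye(3)-np.outer(d,d);A.append(M);b.append(M@c)
    return np.linalg.lstsq(np.vstack(A),np.hstack(b),rcond=None)[0]
E
python3 - <<'E'
from h import *
w=np.load('w3.npy',allow_pickle=True).item();t=np.load('t0.npy',allow_pickle=True).item();w1=np.load('w1.npy',allow_pickle=True).item()
print('hinge',tri(w,(455,178),t,(205.75,139.75)))
print('handle',ray(w,(409,51),.157),tri(w,(409,51),w1,np.array((319,103))*.64))
for n,uv in [('hinge139',(455,178))]:
  for z in(.12,.13,.139,.15): print(ray(w,uv,z).round(4))
print('bar',ray(w,(379,181),.142),ray(w,(367,245),.142))
i=w['img'];cv2.imwrite('pics/w3c.png',cv2.resize(i[20:280,290:512],(666,780)))
E
```

```text
hinge [0.63353811 0.12867901 0.12153071]
handle [0.50896444 0.04976012 0.157     ] [0.5117081  0.04825375 0.15877426]
[0.6367 0.1298 0.12  ]
[0.6333 0.123  0.13  ]
[0.6302 0.1168 0.139 ]
[0.6265 0.1093 0.15  ]
bar [0.62718314 0.03812781 0.142     ] [0.70021439 0.02969079 0.142     ]
```

Call:
arm_command --pt "0.033 0.0375 0 0" --pt "0.066 0.075 0 0" --pt "0.11 0.125 0 0" --pt "0.11 0.125 0.04 0" --pt "0.11 0.125 0.08 0" --pt "0.11 0.125 0.08 0"

```text
clock: 10.15
eef_pos: [0.5073, 0.0492, 0.1942]
ee_rot: [-3.141, -0.001, 3.074]
contact_force: [-1.1, -0.4, 0.6]
opening: 0.0451
```

```bash
python3 - <<'E'
from h import *
mv(.511,.0485,.127,3.06)
E
```

```text
shift [-0.0038 -0.0004  0.0672] turn 0.0143 | at [0.5073 0.0492 0.1942] yaw 3.0743 j6 -0.093
```

Call:
arm_command --pt "-0.004 0 0.03 0.014" --pt "-0.004 0 0.055 0.014" --pt "-0.004 0 0.067 0.014" --pt "-0.004 0 0.067 0.014"

```text
clock: 10.55
eef_pos: [0.5107, 0.0486, 0.1267]
ee_rot: [-3.141, -0.003, 3.06]
contact_force: [-0.1, -0.8, 1.0]
opening: 0.0449
```

Call:
arm_command --pt "0 0 0 0" --pt "0 0 0 0" --pt "0 0 0 0" --pt "0 0 0 0" --fingers 0.0 --force 40

```text
clock: 10.95
eef_pos: [0.5119, 0.0502, 0.1289]
ee_rot: [3.138, -0.0, 3.061]
contact_force: [0.6, 10.7, 2.7]
opening: 0.0227
```

```bash
cat >> h.py <<'E'
def arc(H,dth,n=8,turn=True,step=None):
    "rows in tool frame carrying the TCP around H by dth (ccw +) in n rows"
    s=arm.read_state(); p=np.array(s['eef_pos'])[:2]; yaw=s['ee_rot'][2]; H=np.array(H)
    r=p-H; print('radius',np.linalg.norm(r),'ang',np.arctan2(r[1],r[0]),'at',p,'yaw',yaw,'F',np.round(s['contact_force'],1),s['opening'])
    for k in range(1,n+1):
        a=dth*k/n; q=H+np.array([[np.cos(a),-np.sin(a)],[np.sin(a),np.cos(a)]])@r-p
        print([round(float(q@[np.cos(yaw),np.sin(yaw)]),4),round(float(q@[np.sin(yaw),-np.cos(yaw)]),4),0,round(-a if turn else 0,3)])
E
python3 -c "
from h import *
arc((.634,.128),-.8)"
```

```text
radius 0.14481126324115728 ang -2.5745528540537292 at [0.51185247 0.05021644] yaw 3.060959648267181 F [ 0.6 10.7  2.7] 0.022701189254161265
[0.0081, 0.012, 0, 0.1]
[0.0151, 0.0247, 0, 0.2]
[0.0207, 0.038, 0, 0.3]
[0.0249, 0.0519, 0, 0.4]
[0.0277, 0.0661, 0, 0.5]
[0.0292, 0.0805, 0, 0.6]
[0.0291, 0.0949, 0, 0.7]
[0.0276, 0.1093, 0, 0.8]
```

Call:
arm_command --pt "0.008 0.012 0 0.1" --pt "0.015 0.025 0 0.2" --pt "0.021 0.038 0 0.3" --pt "0.025 0.052 0 0.4" --pt "0.028 0.066 0 0.5" --pt "0.029 0.0805 0 0.6" --pt "0.029 0.095 0 0.7" --pt "0.0275 0.109 0 0.8"

```text
clock: 11.75
eef_pos: [0.4928, 0.1617, 0.1291]
ee_rot: [3.14, -0.004, 2.257]
contact_force: [3.1, 0.9, -14.0]
opening: 0.0227
```

```bash
python3 -c "
from h import *
arc((.634,.128),-.8)"
```

```text
radius 0.1451873284660444 ang 2.9072995080714534 at [0.49277938 0.16170604] yaw 2.2573184577130587 F [  3.1   0.9 -14. ] 0.022726057862839304
[0.0082, 0.012, 0, 0.1]
[0.0152, 0.0247, 0, 0.2]
[0.0208, 0.0381, 0, 0.3]
[0.0251, 0.0519, 0, 0.4]
[0.028, 0.0662, 0, 0.5]
[0.0294, 0.0806, 0, 0.6]
[0.0294, 0.0951, 0, 0.7]
[0.028, 0.1096, 0, 0.8]
```

Call:
arm_command --pt "0.008 0.012 0 0.1" --pt "0.015 0.025 0 0.2" --pt "0.021 0.038 0 0.3" --pt "0.025 0.052 0 0.4" --pt "0.028 0.066 0 0.5" --pt "0.029 0.0805 0 0.6" --pt "0.029 0.095 0 0.7" --pt "0.028 0.11 0 0.8"

```text
clock: 12.55
eef_pos: [0.5599, 0.2542, 0.129]
ee_rot: [-3.138, -0.004, 1.454]
contact_force: [0.7, 1.0, -8.7]
opening: 0.023
```

```bash
python3 -c "
from h import *
arc((.634,.128),-.06,2)"
```

```text
radius 0.14635450584341084 ang 2.10185886753397 at [0.55987879 0.25419702] yaw 1.454482284463039 F [ 0.7  1.  -8.7] 0.022950829682599292
[0.0026, 0.0035, 0, 0.03]
[0.0051, 0.0072, 0, 0.06]
```

Nudge into the stop, then release, rise and look.

Call:
arm_command --pt "0.003 0.0035 0 0.03" --pt "0.005 0.007 0 0.06" --pt "0.005 0.007 0 0.06"

```text
clock: 12.85
eef_pos: [0.5609, 0.2553, 0.1287]
ee_rot: [-3.125, 0.007, 1.394]
contact_force: [-36.2, -20.7, 12.4]
opening: 0.0228
```

Call:
arm_command --pt "0 0 0 0" --pt "0 0 0 0" --pt "0 0 0 0" --pt "0 0 -0.05 0" --pt "0 0 -0.1 0" --pt "0 0 -0.14 0" --pt "0 0 -0.14 0" --fingers 0.045

```text
clock: 13.55
eef_pos: [0.5661, 0.2564, 0.2766]
ee_rot: [-3.136, 0.002, 1.394]
contact_force: [0.7, 0.8, 0.1]
opening: 0.045
```

```bash
python3 - <<'E'
from h import *
mv(.668,.036,.20,1.43)
E
```

```text
shift [-0.1989  0.1396  0.0761] turn -0.0363 | at [0.5661 0.2564 0.2766] yaw 1.3937 j6 1.963
```

Call:
arm_command --pt "-0.05 0.035 0 -0.15" --pt "-0.1 0.07 0 -0.3" --pt "-0.15 0.105 0 -0.45" --pt "-0.199 0.14 0 -0.6" --pt "-0.199 0.14 0.02 -0.75" --pt "-0.199 0.14 0.04 -0.9" --pt "-0.199 0.14 0.06 -1.05" --pt "-0.199 0.14 0.077 -1.2"

```text
clock: 14.35
eef_pos: [0.6689, 0.0351, 0.1981]
ee_rot: [-3.138, -0.005, 2.586]
contact_force: [0.5, 0.7, 0.1]
opening: 0.0451
```

Call:
arm_command --pt "0 0 0 -0.13" --pt "0 0 0 -0.26" --pt "0 0 0 -0.39" --pt "0 0 0 -0.41" --pt "0 0 0 -0.41"

```text
clock: 14.85
eef_pos: [0.6692, 0.0351, 0.1984]
ee_rot: [-3.14, -0.005, 2.994]
contact_force: [0.0, 0.8, 0.6]
opening: 0.0449
```

```bash
python3 - <<'E'
from h import *
mv(.668,.036,.12,3.02)
w=snap('wrist','w4.png'); np.save('w4.npy',w,allow_pickle=True)
E
```

```text
shift [0.001  0.0008 0.0784] turn -0.0262 | at [0.6692 0.0351 0.1984] yaw 2.9938 j6 0.006
```

View pics/w4.png

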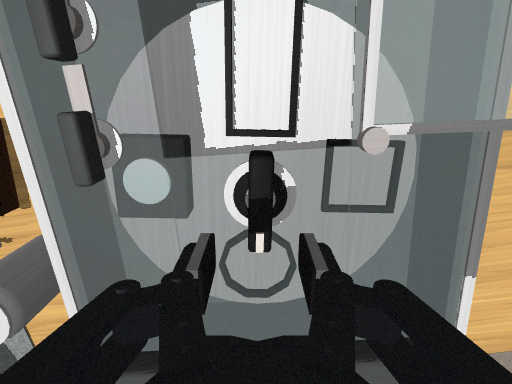

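Call:
arm_command --pt "0.0 0 0.03 0" --pt "0 0 0.055 0" --pt "0 0 0.077 0" --pt "0 0 0.077 0"

```text
clock: 15.3
eef_pos: [0.6668, 0.0353, 0.1177]
ee_rot: [-3.14, -0.01, 2.991]
contact_force: [-0.2, -0.2, -0.3]
opening: 0.0451
```

Call:
arm_command --pt "0 0 0 0" --pt "0 0 0 0" --pt "0 0 0 0" --pt "0 0 0 0" --fingers 0.0

```text
clock: 15.7
eef_pos: [0.6674, 0.0377, 0.1191]
ee_rot: [3.139, -0.009, 2.992]
contact_force: [0.5, 10.4, -3.9]
opening: 0.0212
```

Call:
arm_command --pt "0 0 0 -0.035" --pt "0 0 0 -0.07" --pt "0 0 0 -0.07" --pt "0 0 0 -0.07"

```text
clock: 16.1
eef_pos: [0.6674, 0.0379, 0.1192]
ee_rot: [3.138, -0.009, 3.06]
contact_force: [0.9, 0.5, -8.4]
opening: 0.0212
```

Call:
arm_command --pt "0 0 0 0" --pt "0 0 0 0" --pt "0 0 -0.009 0" --pt "0 0 -0.009 0" --fingers 0.04

```text
clock: 16.5
eef_pos: [0.6686, 0.0376, 0.1308]
ee_rot: [3.138, -0.006, 3.06]
contact_force: [-0.1, -0.1, 1.4]
opening: 0.0398
```

Call:
arm_command --pt "0 0 0 0" --pt "0 0 0 0" --pt "0 0 0 0" --pt "0 0 0 0" --fingers 0.0

```text
clock: 16.9
eef_pos: [0.6692, 0.0377, 0.1319]
ee_rot: [3.138, -0.004, 3.06]
contact_force: [0.4, 1.0, 6.5]
opening: 0.0167
```

Call:
arm_command --pt "0 0 0 0" --pt "0 0 0 0" --pt "0 0 -0.04 0" --pt "0 0 -0.09 0" --pt "0 0 -0.14 0" --pt "0 0 -0.18 0" --pt "0 0 -0.18 0" --fingers 0.085

```text
clock: 17.6
eef_pos: [0.6715, 0.0367, 0.3192]
ee_rot: [3.139, 0.006, 3.06]
contact_force: [0.4, 0.3, -0.1]
opening: 0.085
```

```bash
python3 - <<'E'
from h import *
st()
w=snap('wrist'); np.save('w5.npy',w,allow_pickle=True)
t=snap('top'); np.save('t5.npy',t,allow_pickle=True)
m=np.hstack([w['img'],]);cv2.imwrite('pics/w5.png',cv2.resize(w['img'],(800,600),interpolation=cv2.INTER_CUBIC))
E
```

```text
{'clock': 17.6, 'joint_positions': [-0.1408, 0.3837, 0.5805, 1.762, 0.0033, -0.0595], 'eef_pos': [0.6715, 0.0367, 0.3192], 'ee_rot': [3.1386, 0.0058, 3.0602], 'contact_force': [0.3844, 0.3276, -0.1255], 'opening': 0.085}
```

View pics/w5.png

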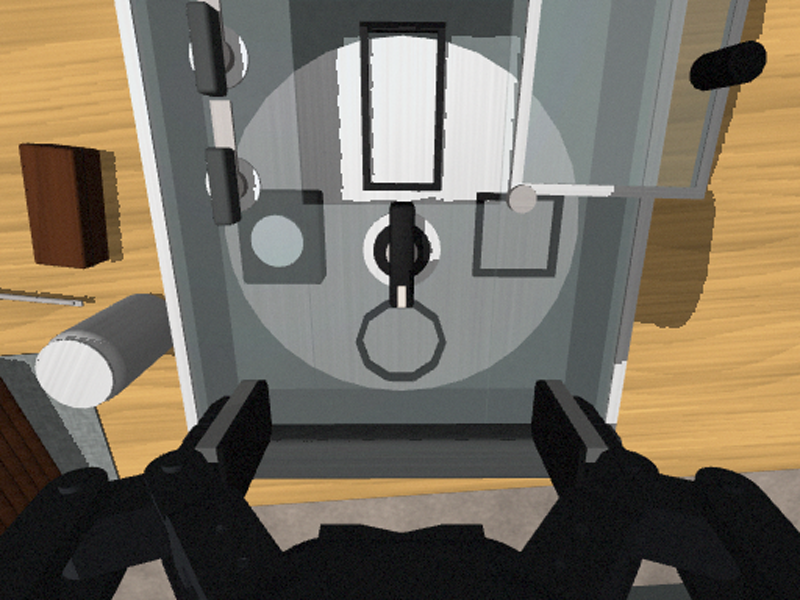

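```bash
python3 - <<'E'
from h import *
w=np.load('w5.npy',allow_pickle=True).item(); k=.64
g=cv2.cvtColor(w['img'],cv2.COLOR_BGR2GRAY)
m=np.zeros_like(g); m[8:127,225:290]=(g[8:127,225:290]<60)*255
c=max(cv2.findContours(m,cv2.RETR_CCOMP,cv2.CHAIN_APPROX_NONE)[0],key=cv2.contourArea)[:,0]
cs,h=cv2.findContours(m,cv2.RETR_CCOMP,cv2.CHAIN_APPROX_NONE)
for q,hh in zip(cs,h[0]):
    if cv2.contourArea(q)>500:
        P=np.array([ray(w,u,.053)[:2] for u in q[:,0]],np.float32); r=cv2.minAreaRect(P*1000); print(hh[3],r)
for a,b in(((117,0),(195,430)),((220,0),(222,0))):
    A=ray(w,np.array(a)*k,.111);B=ray(w,np.array(b)*k,.111);print(A,B,np.arctan2(*(A-B)[1::-1]))
for n,uv,z in(('ringf',(222,58),.112),('ringb',(234,185),.112),('axisring',(401,249),.112),('hinge',(521,199),.1215),('handle',(707,72),.117)):
    print(n,ray(w,np.array(uv)*k,z).round(4))
A=ray(w,np.array((395,304))*k,.142);B=ray(w,np.array((401,204))*k,.142);print('bar',A,B,np.arctan2(*(A-B)[1::-1]))
E
```

```text
-1 ((563.6392822265625, 45.93502426147461), (68.31925964355469, 129.82992553710938), 85.15242767333984)
0 ((565.3032836914062, 45.380271911621094), (58.26114273071289, 118.29751586914062), 85.05155944824219)
[ 0.48502443 -0.13862393  0.111     ] [ 0.817823   -0.16071407  0.111     ] 3.0753129586792767
[ 0.49057188 -0.07028954  0.111     ] [ 0.49067965 -0.06896195  0.111     ] -1.651799615843541
ringf [ 0.5252 -0.0757  0.112 ]
ringb [ 0.6099 -0.0841  0.112 ]
axisring [0.6686 0.0362 0.112 ]
hinge [0.6366 0.1272 0.1215]
handle [0.5616 0.2556 0.117 ]
bar [0.7031699  0.02882157 0.142     ] [0.63058065 0.03922161 0.142     ] -0.14230408826121294
```

```bash
cat >> h.py <<'E'
def boxes(s,lo=(0,60,20),hi=(16,255,140),roi=None,amin=80):
    hsv=cv2.cvtColor(s['img'],cv2.COLOR_BGR2HSV); m=cv2.inRange(hsv,lo,hi)
    if roi: z=np.zeros_like(m);x0,y0,x1,y1=roi;z[y0:y1,x0:x1]=m[y0:y1,x0:x1];m=z
    m=cv2.morphologyEx(m,cv2.MORPH_OPEN,np.ones((3,3),np.uint8))
    for c in cv2.findContours(m,cv2.RETR_EXTERNAL,cv2.CHAIN_APPROX_NONE)[0]:
        if cv2.contourArea(c)>amin:
            P=np.array([ray(s,u,.04)[:2] for u in c[:,0]],np.float32)*1000; r=cv2.minAreaRect(P)
            print('px',c[:,0].mean(0).round(),'rect',np.round(r[0],1),np.round(r[1],1),round(r[2],1))
E
python3 - <<'E'
from h import *
t=np.load('t5.npy',allow_pickle=True).item(); boxes(t,roi=(280,100,400,260))
w=np.load('w5.npy',allow_pickle=True).item(); k=.64
for z,uv in ((.04,(20,145)),(.04,(88,149)),(.04,(87,266)),(.04,(36,264))): print(ray(w,np.array(uv)*k,z).round(4))
print(t['img'][150,310],t['img'][148,308])
E
```

```text
px [395. 248.] rect [ 223.1 -594.9] [83.9 25.9] 15.6
px [350. 168.] rect [ 536.3 -431.3] [63.2 64.7] 87.8
px [310. 149.] rect [ 613.5 -274.4] [ 52.  117.1] 79.1
px [364. 104.] rect [ 789.7 -507.1] [202.9  50.1] 89.9
[ 0.5644 -0.2898  0.04  ]
[ 0.5725 -0.2316  0.04  ]
[ 0.6761 -0.2636  0.04  ]
[ 0.6702 -0.3112  0.04  ]
[37 59 93] [36 58 93]
```

```bash
python3 - <<'E'
from h import *
t=np.load('t5.npy',allow_pickle=True).item();w=np.load('w5.npy',allow_pickle=True).item(); k=.64
print('can',ray(t,(170+536/4,70+163/4),.12),ray(w,np.array((75,373))*k,.12))
mv(.615,-.275,.25,2.96)
E
```

```text
can [ 0.74375412 -0.24402332  0.12      ] [ 0.74932247 -0.24271446  0.12      ]
shift [ 0.0298 -0.3156  0.0618] turn 0.1002 | at [0.6704 0.0369 0.3129] yaw 3.0602 j6 -0.059
```

Call:
arm_command --pt "0.005 -0.05 0 0.02" --pt "0.01 -0.1 0 0.05" --pt "0.015 -0.15 0 0.1" --pt "0.02 -0.2 0 0.1" --pt "0.025 -0.25 0 0.1" --pt "0.03 -0.3 0.03 0.1" --pt "0.03 -0.316 0.05 0.1" --pt "0.03 -0.316 0.06 0.1"

```text
clock: 18.5
eef_pos: [0.6123, -0.278, 0.2461]
ee_rot: [3.136, -0.009, 2.956]
contact_force: [-0.2, 0.6, -1.0]
opening: 0.0846
```

```bash
python3 - <<'E'
from h import *
w=snap('wrist'); np.save('w6.npy',w,allow_pickle=True); mv(.615,-.275,.12,2.96)
cv2.imwrite('pics/w6.png',w['img']); boxes(w,amin=300)
E
```

```text
shift [-0.0033  0.0004  0.1258] turn -0.0023 | at [ 0.6126 -0.2758  0.2458] yaw 2.9577 j6 -0.434
px [ 93. 373.] rect [ 885. -593.] [63.1 50.3] 79.0
px [183. 318.] rect [ 816.1 -430.5] [113.6  62.9] 11.7
px [  7. 275.] rect [ 700.6 -638.2] [28.2 60.7] 64.8
px [ 18. 245.] rect [ 658.9 -611.1] [89.8 30.1] 5.0
px [257. 167.] rect [ 618.4 -279. ] [ 48.  110.6] 79.1
px [123. 126.] rect [ 541.2 -432.4] [74.8 62.5] 79.3
```

View pics/w6.png

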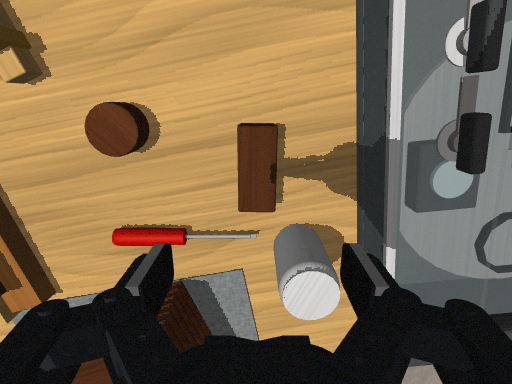

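Call:
arm_command --pt "-0.0065 0.002 0.04 0.007" --pt "-0.0065 0.002 0.08 0.007" --pt "-0.0065 0.002 0.12 0.007" --pt "-0.0065 0.002 0.16 0.007" --pt "-0.0065 0.002 0.19 0.007" --pt "-0.0065 0.002 0.21 0.007" --pt "-0.0065 0.002 0.225 0.007" --pt "-0.0065 0.002 0.229 0.007"

```text
clock: 19.35
eef_pos: [0.6169, -0.2715, 0.0149]
ee_rot: [3.134, -0.012, 2.952]
contact_force: [-0.0, -0.7, -0.1]
opening: 0.0848
```

```bash
python3 - <<'E'
from h import *
mv(.6184,-.279,.016,2.951)
E
```

```text
shift [-0.0029 -0.007  -0.0012] turn 0.0008 | at [ 0.6169 -0.2715  0.0149] yaw 2.9518 j6 -0.419
```

Call:
arm_command --pt "-0.003 -0.007 -0.001 0" --pt "-0.003 -0.007 -0.001 0" --pt "-0.003 -0.007 -0.001 0"

```text
clock: 19.65
eef_pos: [0.6194, -0.2798, 0.0173]
ee_rot: [3.135, -0.01, 2.952]
contact_force: [0.7, 0.1, -0.0]
opening: 0.085
```

Call:
arm_command --pt "0 0 0 0" --pt "0 0 0 0" --pt "0 0 0 0" --pt "0 0 0 0" --pt "0 0 0 0" --fingers 0.0 --force 50

```text
clock: 20.15
eef_pos: [0.6198, -0.28, 0.0181]
ee_rot: [3.135, -0.009, 2.951]
contact_force: [-0.1, 0.0, 5.9]
opening: 0.0471
```

Call:
arm_command --pt "0 0 -0.03 0" --pt "0 0 -0.08 0" --pt "0 0 -0.13 0" --pt "0 0 -0.18 0" --pt "0 0 -0.2 0" --pt "0 0 -0.2 0"

```text
clock: 20.75
eef_pos: [0.6226, -0.2826, 0.2221]
ee_rot: [3.138, -0.004, 2.951]
contact_force: [-0.0, 0.0, -2.8]
opening: 0.0468
```

```bash
python3 - <<'E'
from h import *
mv(.5635,.046,.214,3.06)
E
```

```text
shift [0.1201 0.3114 0.0098] turn -0.1085 | at [ 0.6226 -0.2826  0.2221] yaw 2.9515 j6 -0.428
```

Call:
arm_command --pt "0.018 0.045 0 -0.05" --pt "0.036 0.09 0 -0.108" --pt "0.054 0.135 0 -0.108" --pt "0.072 0.18 0 -0.108" --pt "0.09 0.225 0 -0.108" --pt "0.105 0.27 0 -0.108" --pt "0.118 0.311 0 -0.108" --pt "0.118 0.311 0 -0.108"

```text
clock: 21.55
eef_pos: [0.5635, 0.0501, 0.2216]
ee_rot: [3.136, -0.006, 3.065]
contact_force: [0.4, -0.6, -2.4]
opening: 0.0469
```

```bash
python3 - <<'E'
from h import *
w=snap('wrist'); np.save('w7.npy',w,allow_pickle=True); mv(.5655,.0457,.066,3.058); st()
cv2.imwrite('pics/w7.png',w['img'])
E
```

```text
shift [-0.0025 -0.0027  0.1555] turn 0.0055 | at [0.5641 0.0478 0.2215] yaw 3.0635 j6 -0.071
{'clock': 21.6, 'joint_positions': [-0.1488, 0.0061, -0.0217, 1.5493, 0.0043, -0.0707], 'eef_pos': [0.5641, 0.0478, 0.2215], 'ee_rot': [3.1368, -0.0061, 3.0635], 'contact_force': [0.0482, -0.334, -2.6432], 'opening': 0.0467}
```

View pics/w7.png

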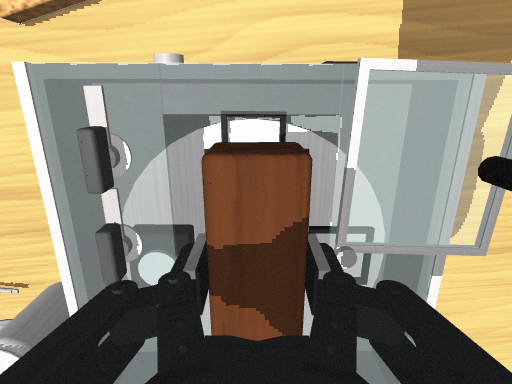

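Call:
arm_command --pt "-0.0025 -0.0027 0.02 0.0055" --pt "-0.0025 -0.0027 0.05 0.0055" --pt "-0.0025 -0.0027 0.08 0.0055" --pt "-0.0025 -0.0027 0.1 0.0055" --pt "-0.0025 -0.0027 0.12 0.0055" --pt "-0.0025 -0.0027 0.13 0.0055" --pt "-0.0025 -0.0027 0.135 0.0055"

```text
clock: 22.3
eef_pos: [0.5645, 0.0451, 0.0844]
ee_rot: [3.137, -0.009, 3.057]
contact_force: [-0.7, -0.0, -2.2]
opening: 0.0469
```

```bash
python3 - <<'E'
from h import *
mv(.5655,.0457,.064,3.058); st()
E
```

```text
shift [-0.0012  0.0006  0.0204] turn -0.0009 | at [0.5645 0.0451 0.0844] yaw 3.0571 j6 -0.069
{'clock': 22.3, 'joint_positions': [-0.1535, 0.0391, -0.2379, 1.3032, 0.0041, -0.069], 'eef_pos': [0.5645, 0.0451, 0.0844], 'ee_rot': [3.1368, -0.0091, 3.0571], 'contact_force': [-0.6928, -0.0037, -2.2016], 'opening': 0.0469}
```

Call:
arm_command --pt "-0.001 0.0005 0.008 0" --pt "-0.001 0.0005 0.014 0" --pt "-0.001 0.0005 0.018 0" --pt "-0.001 0.0005 0.021 0" --pt "-0.001 0.0005 0.021 0"

```text
clock: 22.8
eef_pos: [0.5655, 0.0456, 0.0634]
ee_rot: [3.137, -0.009, 3.057]
contact_force: [-1.5, 0.0, -1.6]
opening: 0.047
```

Call:
arm_command --pt "0 0 0.002 0" --pt "0 0 0.002 0"

```text
clock: 23.0
eef_pos: [0.5659, 0.0456, 0.063]
ee_rot: [3.137, -0.008, 3.057]
contact_force: [-3.8, -0.2, 8.2]
opening: 0.0473
```

Call:
arm_command --pt "0 0 0 0" --pt "0 0 0 0" --pt "0 0 0 0" --pt "0 0 0 0" --pt "0 0 -0.03 0" --pt "0 0 -0.08 0" --pt "0 0 -0.13 0" --pt "0 0 -0.17 0" --fingers 0.08

```text
clock: 23.8
eef_pos: [0.5673, 0.0447, 0.236]
ee_rot: [3.137, -0.006, 3.057]
contact_force: [0.9, -0.3, 0.1]
opening: 0.0801
```

Call:
arm_command --pt "-0.05 0 -0.03 0" --pt "-0.1 0.008 -0.06 0" --pt "-0.104 0.008 -0.06 0" --pt "-0.104 0.008 -0.06 0" --fingers 0.045

```text
clock: 24.2
eef_pos: [0.6754, 0.0431, 0.2948]
ee_rot: [3.137, -0.005, 3.057]
contact_force: [-0.0, 0.7, -0.8]
opening: 0.0451
```

```bash
python3 - <<'E'
from h import *
w=snap('wrist'); np.save('w8.npy',w,allow_pickle=True); mv(.668,.0375,.130,3.06); st()
t=snap('top'); np.save('t8.npy',t,allow_pickle=True); boxes(t,roi=(170,80,400,230))
cv2.imwrite('pics/w8.png',w['img'])
E
```

```text
shift [ 0.0039 -0.007   0.1643] turn -0.0027 | at [0.6735 0.0433 0.2943] yaw 3.0573 j6 -0.047
{'clock': 24.25, 'joint_positions': [-0.1309, 0.3881, 0.5394, 1.7287, 0.0042, -0.0466], 'eef_pos': [0.6735, 0.0433, 0.2943], 'ee_rot': [3.1371, -0.0064, 3.0573], 'contact_force': [-0.2398, 0.2752, -1.1784], 'opening': 0.0449}
px [350. 169.] rect [ 536.3 -431.3] [63.2 64.9] 87.8
px [365.  93.] rect [ 832.  -513.8] [250.6 134.7] 89.9
px [207. 157.] rect [600.1 129.5] [235.9 622.3] 84.1
```

View pics/w8.png

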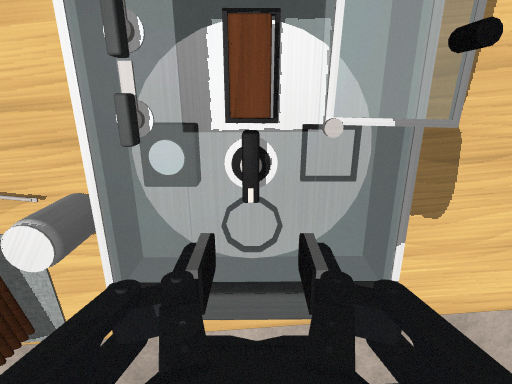

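Call:
arm_command --pt "0.004 -0.007 0.04 -0.003" --pt "0.004 -0.007 0.09 -0.003" --pt "0.004 -0.007 0.13 -0.003" --pt "0.004 -0.007 0.155 -0.003" --pt "0.004 -0.007 0.163 -0.003" --pt "0.004 -0.007 0.163 -0.003"

```text
clock: 24.9
eef_pos: [0.665, 0.038, 0.1307]
ee_rot: [3.137, -0.009, 3.06]
contact_force: [0.4, 0.6, 0.2]
opening: 0.0449
```

Call:
arm_command --pt "0 0 0 0" --pt "0 0 0 0" --pt "0 0 0 0" --pt "0 0 0 0" --fingers 0.0 --force 40

```text
clock: 25.3
eef_pos: [0.6658, 0.038, 0.1331]
ee_rot: [3.137, -0.006, 3.061]
contact_force: [-3.5, 1.2, 7.9]
opening: 0.0166
```

Call:
arm_command --pt "0 0 0 0.05" --pt "0 0 0 0.15" --pt "0 0 0 0.27" --pt "0 0 0 0.39" --pt "0 0 0 0.51" --pt "0 0 0 0.63" --pt "0 0 0 0.73" --pt "0 0 0 0.785"

```text
clock: 26.1
eef_pos: [0.6667, 0.0398, 0.1333]
ee_rot: [3.139, -0.009, 2.273]
contact_force: [5.3, 7.5, -7.7]
opening: 0.0165
```

Call:
arm_command --pt "0 0 0 0.05" --pt "0 0 0 0.15" --pt "0 0 0 0.27" --pt "0 0 0 0.39" --pt "0 0 0 0.51" --pt "0 0 0 0.63" --pt "0 0 0 0.73" --pt "0 0 0 0.785"

```text
clock: 26.9
eef_pos: [0.6686, 0.0404, 0.1333]
ee_rot: [-3.141, -0.01, 1.485]
contact_force: [10.3, 3.8, -10.3]
opening: 0.0172
```

```bash
python3 - <<'E'
from h import *
mv(.668,.0375,.130,3.06-np.pi); st()
E
```

```text
shift [-0.003  -0.0003  0.0032] turn 1.5663 | at [0.6686 0.0404 0.1333] yaw 1.4848 j6 1.518
{'clock': 26.9, 'joint_positions': [-0.1388, 0.3211, 0.1646, 1.4158, 0.0096, 1.5181], 'eef_pos': [0.6686, 0.0404, 0.1333], 'ee_rot': [-3.1405, -0.0096, 1.4848], 'contact_force': [10.2894, 3.7834, -10.2619], 'opening': 0.0172}
```

Call:
arm_command --pt "-0.003 0 0.001 0.05" --pt "-0.003 0 0.001 0.15" --pt "-0.003 0 0.001 0.27" --pt "-0.003 0 0.001 0.39" --pt "-0.003 0 0.001 0.51" --pt "-0.003 0 0.001 0.63" --pt "-0.003 0 0.001 0.73" --pt "-0.003 0 0.001 0.785"

```text
clock: 27.7
eef_pos: [0.6704, 0.0394, 0.1332]
ee_rot: [-3.135, -0.012, 0.698]
contact_force: [8.9, 10.2, -6.0]
opening: 0.0168
```

Call:
arm_command --pt "0 0 0 0.05" --pt "0 0 0 0.15" --pt "0 0 0 0.27" --pt "0 0 0 0.39" --pt "0 0 0 0.51" --pt "0 0 0 0.63" --pt "0 0 0 0.73" --pt "0 0 0 0.78"

```text
clock: 28.5
eef_pos: [0.671, 0.0377, 0.1332]
ee_rot: [-3.131, -0.004, -0.087]
contact_force: [3.1, -6.8, -7.8]
opening: 0.0166
```

```bash
python3 - <<'E'
from h import *
mv(.668,.0375,.130,3.06-np.pi); st()
E
```

```text
shift [-0.003   0.0005  0.0032] turn -0.0058 | at [0.671  0.0377 0.1332] yaw -0.0874 j6 3.086
{'clock': 28.5, 'joint_positions': [-0.1428, 0.3207, 0.1639, 1.4101, 0.0104, 3.0862], 'eef_pos': [0.671, 0.0377, 0.1332], 'ee_rot': [-3.1314, -0.0045, -0.0874], 'contact_force': [3.1465, -6.8048, -7.7559], 'opening': 0.0166}
```

Call:
arm_command --pt "0 0 0 0" --pt "0 0 0 0" --pt "0 0 0 0" --pt "0 0 -0.04 0" --pt "0 0 -0.09 0" --pt "0 0 -0.14 0" --pt "0 0 -0.14 -0.1" --pt "0 0 -0.14 -0.24" --fingers 0.06

```text
clock: 29.3
eef_pos: [0.6714, 0.0364, 0.2763]
ee_rot: [-3.134, -0.011, 0.158]
contact_force: [-0.5, -0.2, -1.0]
opening: 0.0602
```

```bash
python3 - <<'E'
from h import *
w=snap('scene'); np.save('s9.npy',w,allow_pickle=True); t=snap('top'); boxes(t,roi=(280,80,400,230)); mv(.5363,-.4313,.25,2.26)
cv2.imwrite('pics/s9.png',cv2.resize(w['img'][170:340,200:420],(770,595)))
E
```

```text
px [350. 168.] rect [ 536.3 -431.3] [63.2 64.9] 87.8
px [365.  93.] rect [ 832.  -513.8] [250.6 134.7] 89.9
shift [-0.2053  0.4415  0.0185] turn -2.1044 | at [0.6705 0.0365 0.274 ] yaw 0.1556 j6 2.841
```

View pics/s9.png

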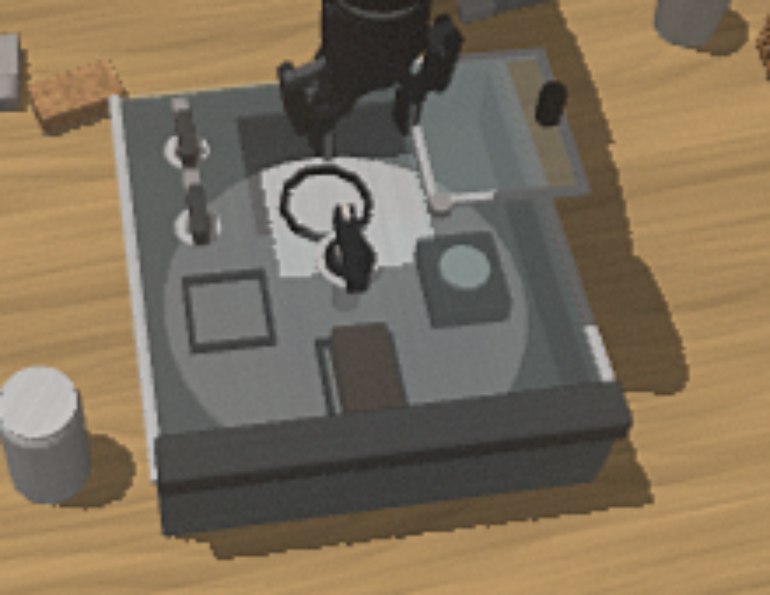

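Call:
arm_command --pt "-0.02 0.043 0 -0.14" --pt "-0.04 0.087 0 -0.28" --pt "-0.06 0.13 0 -0.42" --pt "-0.08 0.175 0 -0.56" --pt "-0.1 0.218 0 -0.7" --pt "-0.12 0.262 0 -0.84" --pt "-0.14 0.305 0 -0.98" --pt "-0.16 0.345 0.01 -1.12" --fingers 0.085

```text
clock: 30.2
eef_pos: [0.5655, -0.3312, 0.2608]
ee_rot: [3.136, -0.011, 1.277]
contact_force: [1.3, -0.3, -0.1]
opening: 0.0849
```

```bash
python3 - <<'E'
from h import *
mv(.5363,-.4313,.22,2.26)
w=np.load('s9.npy',allow_pickle=True).item()
x,y,X,Y=275,214,307,241
c=np.array([(327/3.5+200,203/3.5+170)]); print('ring ctr ~',ray(w,c[0],.05))
E
```

```text
shift [-0.1047  0.0008  0.0397] turn -0.9827 | at [ 0.5655 -0.3312  0.2608] yaw 1.2773 j6 1.13
ring ctr ~ [0.56791735 0.0487419  0.05      ]
```

Call:
arm_command --pt "-0.035 0.001 0.01 -0.14" --pt "-0.07 0.001 0.02 -0.28" --pt "-0.1 0.001 0.03 -0.42" --pt "-0.105 0.001 0.04 -0.56" --pt "-0.105 0.001 0.04 -0.7" --pt "-0.105 0.001 0.04 -0.84" --pt "-0.105 0.001 0.04 -0.98" --pt "-0.105 0.001 0.04 -0.98"

```text
clock: 31.0
eef_pos: [0.5363, -0.4314, 0.2194]
ee_rot: [3.13, -0.002, 2.256]
contact_force: [0.3, 0.1, -0.3]
opening: 0.085
```

```bash
python3 - <<'E'
from h import *
w=snap('wrist'); np.save('w10.npy',w,allow_pickle=True); mv(.5363,-.4313,.016,2.26); boxes(w,roi=(150,80,360,260),amin=300)
hsv=cv2.cvtColor(w['img'],cv2.COLOR_BGR2HSV);m=cv2.inRange(hsv,(0,60,20),(16,255,140))
cv2.imwrite('pics/w10.png',w['img'])
E
```

```text
shift [-0.0003 -0.0024  0.2035] turn -0.0082 | at [ 0.5364 -0.4314  0.2195] yaw 2.2518 j6 0.018
px [254. 169.] rect [ 539.2 -438. ] [64.4 64.7] 77.1
```

View pics/w10.png

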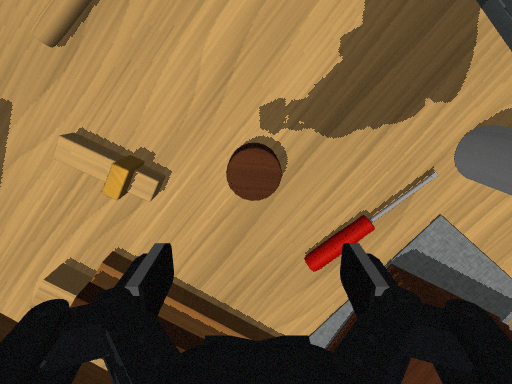

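Call:
arm_command --pt "-0.008 -0.0045 0.04 0" --pt "-0.008 -0.0045 0.08 0" --pt "-0.008 -0.0045 0.12 0" --pt "-0.008 -0.0045 0.15 0" --pt "-0.008 -0.0045 0.175 0" --pt "-0.008 -0.0045 0.19 0" --pt "-0.008 -0.0045 0.2 0" --pt "-0.008 -0.0045 0.2015 0"

```text
clock: 31.85
eef_pos: [0.5393, -0.4383, 0.0172]
ee_rot: [3.13, -0.003, 2.25]
contact_force: [0.0, -0.0, -0.5]
opening: 0.0852
```

```bash
python3 - <<'E'
from h import *
mv(.5395,-.4388,.018,2.25)
E
```

```text
shift [-0.0005 -0.0001 -0.0008] turn -0.0001 | at [ 0.5393 -0.4383  0.0172] yaw 2.2499 j6 0.016
```

Call:
arm_command --pt "0 0 0 0" --pt "0 0 0 0" --pt "0 0 0 0" --pt "0 0 0 0" --pt "0 0 0 0" --fingers 0.0 --force 50

```text
clock: 32.35
eef_pos: [0.5401, -0.4393, 0.0192]
ee_rot: [3.13, -0.0, 2.25]
contact_force: [-0.8, -0.3, 6.0]
opening: 0.0621
```

Call:
arm_command --pt "0 0 -0.03 0" --pt "0 0 -0.08 0" --pt "0 0 -0.13 0" --pt "0 0 -0.18 0" --pt "0 0 -0.2 0" --pt "0 0 -0.2 0"

```text
clock: 32.95
eef_pos: [0.5395, -0.4423, 0.2243]
ee_rot: [3.13, 0.007, 2.249]
contact_force: [0.0, -0.8, -1.6]
opening: 0.0617
```

```bash
python3 - <<'E'
from h import *
mv(.564,.046,.22,3.06); st()
for n in('scene','top'):
    w=snap(n); u=proj(w,(.564,.046,.053)); g=cv2.cvtColor(w['img'],cv2.COLOR_BGR2GRAY)
    x,y=u.round().astype(int); r=24; sub=g[y-r:y+r,x-r:x+r]; m=(sub<70).astype(np.uint8)
    print(n,u); print('\n'.join(''.join('#' if v else '.' for v in row) for row in m)) if n=='top' else 0
    for q,hh in zip(*[(a,b[0] if b is not None else []) for a,b in [cv2.findContours(m,cv2.RETR_CCOMP,cv2.CHAIN_APPROX_NONE)]][0]):
        if cv2.contourArea(q)>80:
            P=np.array([ray(w,c+[x-r,y-r],.053)[:2] for c in q[:,0]],np.float32)*1000; print(hh[3],cv2.minEnclosingCircle(P),cv2.fitEllipse(P))
E
```

```text
shift [0.3647 0.3255 0.0055] turn -0.8107 | at [ 0.5395 -0.4423  0.2243] yaw 2.2493 j6 0.013
{'clock': 32.95, 'joint_positions': [-0.8788, 0.4037, 0.4299, 1.5897, 0.0118, 0.0135], 'eef_pos': [0.5395, -0.4423, 0.2243], 'ee_rot': [3.1297, 0.0071, 2.2493], 'contact_force': [0.0277, -0.8482, -1.6414], 'opening': 0.0617}
scene [292.35905311 226.65833835]
-1 ((592.37548828125, 48.14154815673828), 67.29913330078125) ((582.19189453125, 46.39008331298828), (73.36373901367188, 127.6373291015625), 95.9733657836914)
-1 ((491.194091796875, 61.11981201171875), 81.21073913574219) ((490.8597412109375, 50.78443908691406), (58.70669937133789, 204.1194610595703), 172.1535186767578)
top [228.48260415 160.87294553]
.......................#...#....................
.......................#...#....................
.......................#####....................
......###...............####....................
........#.......................................
............................................#...
......##....................................#...
...........................................##...
....
[... 1255 characters left out ...]
..............
...................##########...................
................................................
................................................
................................................
................................................
................................................
................................................
................................................
................................................
................................................
................................................
................................................
................................................
................................................
```

Call:
arm_command --pt "0.035 0.031 0 -0.1" --pt "0.071 0.063 0 -0.2" --pt "0.107 0.095 0 -0.3" --pt "0.143 0.128 0 -0.4" --pt "0.18 0.16 0 -0.5" --pt "0.215 0.192 0 -0.6" --pt "0.25 0.224 0 -0.7" --pt "0.285 0.255 0 -0.8"

```text
clock: 33.85
eef_pos: [0.5566, -0.0566, 0.2189]
ee_rot: [3.132, 0.005, 3.053]
contact_force: [1.3, 0.2, -1.3]
opening: 0.0625
```

```bash
python3 - <<'E'
from h import *
mv(.564,.046,.22,3.06); st()
E
```

```text
shift [ 1.600e-03  1.028e-01 -1.000e-04] turn -0.0066 | at [ 0.5566 -0.0566  0.2189] yaw 3.0534 j6 -0.253
{'clock': 33.85, 'joint_positions': [-0.3408, -0.0273, -0.0597, 1.5362, 0.0103, -0.2526], 'eef_pos': [0.5566, -0.0566, 0.2189], 'ee_rot': [3.1322, 0.0047, 3.0534], 'contact_force': [1.2572, 0.1741, -1.3365], 'opening': 0.0625}
```

Call:
arm_command --pt "0.001 0.045 0 -0.007" --pt "0.001 0.085 0 -0.007" --pt "0.001 0.102 0 -0.007" --pt "0.001 0.102 0.02 -0.007" --pt "0.001 0.102 0.05 -0.007" --pt "0.001 0.102 0.08 -0.007" --pt "0.001 0.102 0.1 -0.007" --pt "0.001 0.102 0.11 -0.007"

```text
clock: 34.65
eef_pos: [0.5624, 0.0466, 0.1052]
ee_rot: [3.132, -0.002, 3.06]
contact_force: [-0.3, 0.1, -1.3]
opening: 0.0624
```

```bash
python3 - <<'E'
from h import *
w=snap('wrist'); np.save('w11.npy',w,allow_pickle=True); mv(.564,.046,.064,3.06); st()
cv2.imwrite('pics/w11.png',w['img'])
E
```

```text
shift [-0.0017 -0.0008  0.0409] turn 0.0003 | at [0.5624 0.0466 0.1049] yaw 3.0603 j6 -0.073
{'clock': 34.7, 'joint_positions': [-0.1545, 0.0124, -0.2273, 1.3338, 0.0097, -0.0732], 'eef_pos': [0.5624, 0.0466, 0.1049], 'ee_rot': [3.1317, -0.0019, 3.0603], 'contact_force': [-0.6445, 0.1016, -2.9559], 'opening': 0.0622}
```

View pics/w11.png

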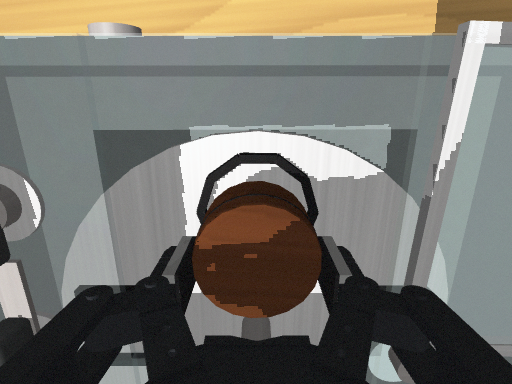

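```bash
python3 - <<'E'
from h import *
w=np.load('w11.npy',allow_pickle=True).item()
g=cv2.cvtColor(w['img'],cv2.COLOR_BGR2GRAY)
for c in(255,259,263): print(c,g[146:172,c])
for uv in((259,153),(259,163)): print(ray(w,uv,.053))
print(ray(w,(258,261),.105-.019+.04))
E
```

```text
255 [249 249 249 249 249 249 248  31  21  39  39  41  36  42  38  36  34  98
 247 247 247 247 248 247 247 247]
259 [247 246 245 246 246 245 245  32  13  40  42  35  42  35  39  40  39  95
 244 245 244 243 244 242 243 145]
263 [249 249 249 249 248 249 248  27  12  40  40  40  40  40  40  37  39  98
 247 248 247 247 247 248 146 144]
[0.52148847 0.05067597 0.053     ]
[0.52835443 0.05013172 0.053     ]
[0.55959005 0.0458845  0.126     ]
```

Call:
arm_command --pt "-0.0025 0.0 0.01 0" --pt "-0.0025 0.0 0.02 0" --pt "-0.0025 0.0 0.028 0" --pt "-0.0025 0.0 0.034 0" --pt "-0.0025 0.0 0.038 0" --pt "-0.0025 0.0 0.041 0" --pt "-0.0025 0.0 0.041 0"

```text
clock: 35.4
eef_pos: [0.5651, 0.0467, 0.0643]
ee_rot: [3.132, -0.001, 3.06]
contact_force: [-0.8, 0.7, -1.6]
opening: 0.0624
```

Call:
arm_command --pt "0 0 0.001 0" --pt "0 0 0.001 0"

```text
clock: 35.6
eef_pos: [0.5655, 0.0467, 0.0641]
ee_rot: [3.132, -0.0, 3.06]
contact_force: [-2.1, -0.2, 4.8]
opening: 0.0622
```

Call:
arm_command --pt "0 0 0 0" --pt "0 0 0 0" --pt "0 0 0 0" --pt "0 0 0 0" --pt "0 0 -0.03 0" --pt "0 0 -0.08 0" --pt "0 0 -0.13 0" --pt "0 0 -0.17 0" --fingers 0.085

```text
clock: 36.4
eef_pos: [0.5656, 0.045, 0.2371]
ee_rot: [3.132, 0.002, 3.06]
contact_force: [0.6, -0.4, -0.5]
opening: 0.0851
```

Call:
arm_command --pt "0 0 -0.02 0.0" --pt "-0.02 0.03 -0.03 0.05" --pt "-0.04 0.05 -0.03 0.1" --pt "-0.04 0.05 -0.03 0.1" --fingers 0.045

```text
clock: 36.8
eef_pos: [0.611, 0.0931, 0.267]
ee_rot: [3.131, 0.001, 2.96]
contact_force: [-0.3, -0.9, -1.0]
opening: 0.0452
```

```bash
python3 - <<'E'
from h import *
w=snap('wrist'); np.save('w12.npy',w,allow_pickle=True); mv(.561,.2555,.2,1.44)
cv2.imwrite('pics/w12.png',w['img'])
E
```

```text
shift [0.0774 0.1513 0.0684] turn 1.5218 | at [0.61   0.0922 0.2669] yaw 2.9618 j6 0.113
```

View pics/w12.png

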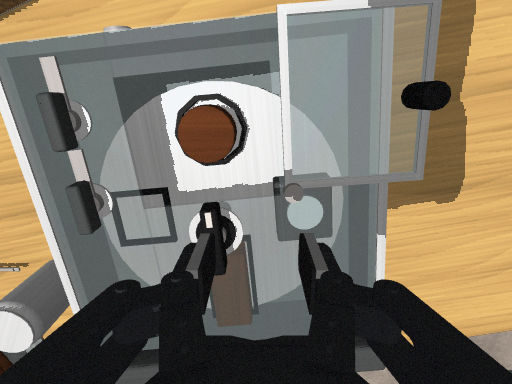

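Call:
arm_command --pt "0.02 0.04 0 0.14" --pt "0.04 0.08 0 0.28" --pt "0.06 0.12 0 0.42" --pt "0.0774 0.1513 0 0.56" --pt "0.0774 0.1513 0 0.7" --pt "0.0774 0.1513 0 0.84" --pt "0.0774 0.1513 0 0.98" --pt "0.0774 0.1513 0 1.12"

```text
clock: 37.65
eef_pos: [0.5604, 0.2543, 0.2683]
ee_rot: [3.138, -0.009, 1.836]
contact_force: [-0.4, -0.5, -0.1]
opening: 0.0448
```

Call:
arm_command --pt "0 0 0.02 0.13" --pt "0 0 0.04 0.26" --pt "0 0 0.06 0.39" --pt "0 0 0.06 0.4" --pt "0 0 0.06 0.4"

```text
clock: 38.15
eef_pos: [0.5602, 0.2544, 0.2087]
ee_rot: [-3.141, -0.009, 1.44]
contact_force: [-0.5, 0.7, 0.2]
opening: 0.0449
```

```bash
python3 - <<'E'
from h import *
mv(.561,.2555,.127,1.44)
t=snap('top'); boxes(t,amin=60)
E
```

```text
shift [0.0005 0.0007 0.0817] turn -0.0004 | at [0.5602 0.2544 0.2087] yaw 1.4396 j6 1.912
px [506. 363.] rect [-200.6 -976.3] [44.7 87.1] 84.5
px [437. 247.] rect [ 224.2 -743. ] [ 40.2 122.7] 20.6
px [406. 264.] rect [ 166.1 -626.4] [213.   86.9] 33.8
px [228. 160.] rect [570.3  48.4] [62.9 64.1] 89.8
px [ 69. 165.] rect [562.8 662.2] [284.1 232.9] 78.3
px [417. 153.] rect [ 597.7 -697.7] [272.7 103.4] 5.8
px [399. 151.] rect [ 603.9 -629.6] [290.4  15.7] 5.8
px [232. 107.] rect [784.8  30.6] [ 44.1 104. ] 89.9
px [178. 268.] rect [318.5 323.6] [1083.4  700. ] 15.6
px [ 20. 131.] rect [704.  882.3] [105.5 419.7] 89.9
px [  4. 104.] rect [791.9 933. ] [324.7  43.8] 4.5
px [365.  80.] rect [ 899.5 -508.1] [237.3 241.2] 11.5
px [486. 172.] rect [ 591.6 -938.8] [ 271.3 1323.5] 84.5
```

Call:
arm_command --pt "0.0005 0.0007 0.035 0" --pt "0.0005 0.0007 0.06 0" --pt "0.0005 0.0007 0.075 0" --pt "0.0005 0.0007 0.081 0" --pt "0.0005 0.0007 0.081 0"

```text
clock: 38.7
eef_pos: [0.5617, 0.2558, 0.1288]
ee_rot: [3.141, -0.01, 1.441]
contact_force: [0.3, -1.1, 0.4]
opening: 0.0449
```

Call:
arm_command --pt "0 0 0 0" --pt "0 0 0 0" --pt "0 0 0 0" --pt "0 0 0 0" --fingers 0.0 --force 40

```text
clock: 39.1
eef_pos: [0.5611, 0.2561, 0.1308]
ee_rot: [3.141, -0.01, 1.441]
contact_force: [-9.4, -0.5, 8.5]
opening: 0.0226
```

```bash
python3 - <<'E'
from h import *
arc((.6355,.1285),.8)
E
```

```text
radius 0.14775800449884868 ang 2.098845053100474 at [0.56105231 0.25613216] yaw 1.4414196933292809 F [-9.4 -0.5  8.5] 0.022640427557705272
[-0.0096, -0.0112, 0, -0.1]
[-0.0203, -0.0214, 0, -0.2]
[-0.0319, -0.0305, 0, -0.3]
[-0.0444, -0.0384, 0, -0.4]
[-0.0576, -0.045, 0, -0.5]
[-0.0714, -0.0503, 0, -0.6]
[-0.0857, -0.0541, 0, -0.7]
[-0.1002, -0.0565, 0, -0.8]
```

Call:
arm_command --pt "-0.0096 -0.011 0.001 -0.1" --pt "-0.02 -0.0215 0.001 -0.2" --pt "-0.032 -0.0305 0.001 -0.3" --pt "-0.0445 -0.0385 0.001 -0.4" --pt "-0.0575 -0.045 0.001 -0.5" --pt "-0.0715 -0.05 0.001 -0.6" --pt "-0.0855 -0.054 0.001 -0.7" --pt "-0.1 -0.0565 0.001 -0.8"

```text
clock: 39.9
eef_pos: [0.4923, 0.1641, 0.1308]
ee_rot: [3.132, -0.006, 2.246]
contact_force: [0.6, -0.5, 5.2]
opening: 0.0225
```

```bash
python3 - <<'E'
from h import *
arc((.635,.1282),.8)
E
```

```text
radius 0.14715025165321982 ang 2.8954407788100607 at [0.49228526 0.16405664] yaw 2.246239390407651 F [ 0.6 -0.5  5.2] 0.02252285848008477
[-0.0095, -0.0113, 0, -0.1]
[-0.02, -0.0215, 0, -0.2]
[-0.0315, -0.0307, 0, -0.3]
[-0.0439, -0.0386, 0, -0.4]
[-0.057, -0.0453, 0, -0.5]
[-0.0707, -0.0506, 0, -0.6]
[-0.0849, -0.0546, 0, -0.7]
[-0.0994, -0.0571, 0, -0.8]
```

Call:
arm_command --pt "-0.0095 -0.0113 0 -0.1" --pt "-0.02 -0.0215 0 -0.2" --pt "-0.0315 -0.0307 0 -0.3" --pt "-0.044 -0.0386 0 -0.4" --pt "-0.057 -0.0453 0 -0.5" --pt "-0.0705 -0.0506 0 -0.6" --pt "-0.085 -0.0546 0 -0.7" --pt "-0.0994 -0.057 0 -0.8"

```text
clock: 40.7
eef_pos: [0.5107, 0.0502, 0.1309]
ee_rot: [3.131, 0.004, 3.05]
contact_force: [-1.5, 9.3, -2.7]
opening: 0.0231
```

```bash
python3 - <<'E'
from h import *
arc((.635,.1282),.04,2)
E
```

```text
radius 0.14671538246074528 ang -2.581112573317399 at [0.51073207 0.05020715] yaw 3.050469099060352 F [-1.5  9.3 -2.7] 0.023052728822601714
[-0.0018, -0.0023, 0, -0.02]
[-0.0037, -0.0046, 0, -0.04]
```

Call:
arm_command --pt "-0.0018 -0.0023 0 -0.02" --pt "-0.003 -0.0038 0 -0.03" --pt "-0.003 -0.0038 0 -0.03"

```text
clock: 41.0
eef_pos: [0.5111, 0.0503, 0.1307]
ee_rot: [3.123, -0.0, 3.084]
contact_force: [-8.7, 22.5, 1.5]
opening: 0.0227
```

Call:
arm_command --pt "0 0 0 0" --pt "0 0 0 0" --pt "0 0 0 0" --pt "0 0 -0.04 0" --pt "0 0 -0.09 0" --pt "0 0 -0.13 0" --pt "0 0 -0.13 0" --fingers 0.045

```text
clock: 41.7
eef_pos: [0.5134, 0.047, 0.2676]
ee_rot: [3.124, 0.01, 3.083]
contact_force: [1.1, 0.3, -0.0]
opening: 0.0449
```

```bash
python3 - <<'E'
from h import *
mv(.5243,-.0763,.19,3.064); st()
E
```

```text
shift [-0.0173 -0.1238  0.0756] turn 0.0192 | at [0.5134 0.047  0.2676] yaw 3.0832 j6 -0.116
{'clock': 41.7, 'joint_positions': [-0.174, -0.1562, -0.0929, 1.6263, 0.0184, -0.1157], 'eef_pos': [0.5134, 0.047, 0.2676], 'ee_rot': [3.1243, 0.0098, 3.0832], 'contact_force': [1.1024, 0.3017, -0.0132], 'opening': 0.0449}
```

Call:
arm_command --pt "-0.006 -0.045 0 0.019" --pt "-0.012 -0.09 0 0.019" --pt "-0.0173 -0.1238 0.02 0.019" --pt "-0.0173 -0.1238 0.05 0.019" --pt "-0.0173 -0.1238 0.0756 0.019" --pt "-0.0173 -0.1238 0.0756 0.019"

```text
clock: 42.3
eef_pos: [0.5225, -0.0763, 0.1864]
ee_rot: [3.123, 0.004, 3.063]
contact_force: [-0.4, -0.2, 0.2]
opening: 0.0451
```

```bash
python3 - <<'E'
from h import *
mv(.5243,-.0763,.125,3.064)
E
```

```text
shift [-0.0015 -0.0011  0.0614] turn -0.0008 | at [ 0.5225 -0.0763  0.1864] yaw 3.0632 j6 -0.326
```

Call:
arm_command --pt "-0.0015 -0.001 0.025 0" --pt "-0.0015 -0.001 0.045 0" --pt "-0.0015 -0.001 0.057 0" --pt "-0.0015 -0.001 0.0614 0" --pt "-0.0015 -0.001 0.0614 0"

```text
clock: 42.8
eef_pos: [0.5245, -0.0763, 0.1256]
ee_rot: [3.123, 0.005, 3.063]
contact_force: [-0.4, 0.1, 0.3]
opening: 0.0452
```

Call:
arm_command --pt "0 0 0 0" --pt "0 0 0 0" --pt "0 0 0 0" --pt "0 0 0 0" --fingers 0.0

```text
clock: 43.2
eef_pos: [0.5253, -0.0761, 0.1271]
ee_rot: [3.123, 0.007, 3.064]
contact_force: [-0.3, 3.2, 6.0]
opening: 0.0132
```

Call:
arm_command --pt "0 0 0 0.13" --pt "0 0 0 0.26" --pt "0 0 0 0.39" --pt "0 0 0 0.52" --pt "0 0 0 0.65" --pt "0 0 0 0.78" --pt "0 0 0 0.79" --pt "0 0 0 0.79"

```text
clock: 44.0
eef_pos: [0.5249, -0.0769, 0.1271]
ee_rot: [3.125, -0.008, 2.276]
contact_force: [-3.1, -4.7, -1.0]
opening: 0.0127
```

Call:
arm_command --pt "0 0 0 0.13" --pt "0 0 0 0.26" --pt "0 0 0 0.39" --pt "0 0 0 0.52" --pt "0 0 0 0.65" --pt "0 0 0 0.78" --pt "0 0 0 0.8" --pt "0 0 0 0.8"

```text
clock: 44.8
eef_pos: [0.524, -0.0772, 0.1271]
ee_rot: [3.138, -0.016, 1.479]
contact_force: [-6.0, -2.5, 0.1]
opening: 0.0127
```

```bash
python3 - <<'E'
from h import *
st()
E
```

```text
{'clock': 44.8, 'joint_positions': [-0.4032, -0.1069, -0.3026, 1.3764, 0.0164, 1.2589], 'eef_pos': [0.524, -0.0772, 0.1271], 'ee_rot': [3.1379, -0.0161, 1.4795], 'contact_force': [-6.0363, -2.4916, 0.0619], 'opening': 0.0127}
```

Call:
arm_command --pt "0 0 0 0" --pt "0 0 0 0" --pt "0 0 0 0" --pt "0 0 -0.04 0" --pt "0 0 -0.065 0" --pt "0.001 0.04 -0.065 -0.1" --pt "0.001 0.08 -0.065 -0.24" --pt "0.001 0.085 -0.065 -0.38" --fingers 0.045

```text
clock: 45.6
eef_pos: [0.611, -0.0853, 0.1904]
ee_rot: [3.133, -0.015, 1.866]
contact_force: [-1.5, -0.2, -0.6]
opening: 0.0448
```

Call:
arm_command --pt "0 0 0 -0.15" --pt "0 0 0 -0.3" --pt "0 0 0 -0.45" --pt "0 0 0 -0.6" --pt "0 0 0 -0.75" --pt "0 0 0 -0.9" --pt "0 0 0 -1.05" --pt "0 0 0 -1.19"

```text
clock: 46.4
eef_pos: [0.6113, -0.0852, 0.1905]
ee_rot: [3.125, 0.003, 3.063]
contact_force: [-0.2, -0.2, -0.5]
opening: 0.0448
```

```bash
python3 - <<'E'
from h import *
mv(.6095,-.0835,.1255,3.064)
E
```

```text
shift [0.0021 0.0004 0.065 ] turn -0.0007 | at [ 0.6113 -0.0852  0.1905] yaw 3.0633 j6 -0.28
```

Call:
arm_command --pt "0.002 0.0004 0.03 0" --pt "0.002 0.0004 0.05 0" --pt "0.002 0.0004 0.06 0" --pt "0.002 0.0004 0.065 0" --pt "0.002 0.0004 0.065 0"

```text
clock: 46.9
eef_pos: [0.6096, -0.0835, 0.1256]
ee_rot: [3.124, 0.003, 3.064]
contact_force: [-0.3, -1.1, 0.0]
opening: 0.0454
```

Call:
arm_command --pt "0 0 0 0" --pt "0 0 0 0" --pt "0 0 0 0" --pt "0 0 0 0" --fingers 0.0

```text
clock: 47.3
eef_pos: [0.6103, -0.083, 0.1269]
ee_rot: [3.124, 0.005, 3.064]
contact_force: [0.0, 5.2, 5.5]
opening: 0.013
```

Call:
arm_command --pt "0 0 0 0.13" --pt "0 0 0 0.26" --pt "0 0 0 0.39" --pt "0 0 0 0.52" --pt "0 0 0 0.65" --pt "0 0 0 0.78" --pt "0 0 0 0.79" --pt "0 0 0 0.79"

```text
clock: 48.1
eef_pos: [0.6098, -0.084, 0.127]
ee_rot: [3.127, -0.008, 2.275]
contact_force: [-3.9, -4.1, -0.4]
opening: 0.013
```

Call:
arm_command --pt "0 0 0 0.13" --pt "0 0 0 0.26" --pt "0 0 0 0.39" --pt "0 0 0 0.52" --pt "0 0 0 0.65" --pt "0 0 0 0.78" --pt "0 0 0 0.8" --pt "0 0 0 0.8"

```text
clock: 48.9
eef_pos: [0.6087, -0.0845, 0.127]
ee_rot: [3.14, -0.014, 1.477]
contact_force: [-6.6, -1.2, 2.1]
opening: 0.0134
```

Call:
arm_command --pt "0 0 0 0" --pt "0 0 0 0" --pt "0 0 0 0" --pt "0 0 -0.04 0" --pt "0 0 -0.09 0" --pt "0 0 -0.14 0" --pt "-0.04 0 -0.18 0" --pt "-0.08 0 -0.2 0" --fingers 0.045

```text
clock: 49.7
eef_pos: [0.6015, -0.1657, 0.3295]
ee_rot: [3.135, -0.013, 1.481]
contact_force: [1.6, -0.7, -0.6]
opening: 0.0446
```

```bash
python3 - <<'E'
from h import *
st()
w=snap('wrist'); np.save('w13.npy',w,allow_pickle=True)
t=snap('top'); 
a=cv2.resize(w['img'],(400,300)); b=cv2.resize(t['img'][70:220,160:360],(400,300)); c=cv2.resize(snap('scene')['img'][170:340,200:427],(400,300))
cv2.imwrite('pics/fin.png',np.vstack([np.hstack([a,b]),np.hstack([c,cv2.resize(t['img'],(400,300))])]))
E
```

```text
{'clock': 49.7, 'joint_positions': [-0.4853, 0.2288, 0.4154, 1.7565, 0.0145, 1.1755], 'eef_pos': [0.6015, -0.1657, 0.3295], 'ee_rot': [3.1353, -0.013, 1.4809], 'contact_force': [1.6309, -0.7347, -0.6166], 'opening': 0.0446}
```

View pics/fin.png

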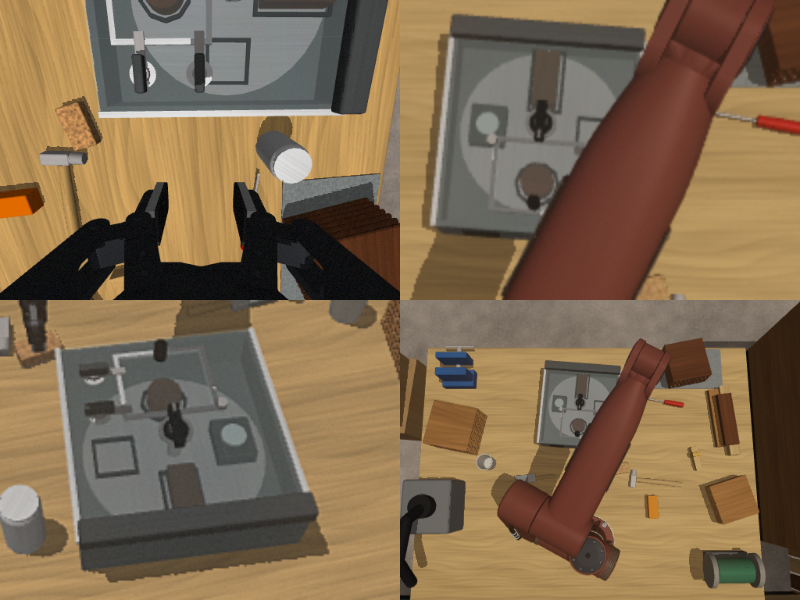

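```bash
python3 -c "
from h import *
print(arm.hand_in())"
```

```text
the job is handed in; nothing more can be done
None
```

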